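# Load and scan a batch of reagent cartridges

## Robot

A 6-joint arm with a two-finger parallel gripper is mounted at the origin on the work surface. World frame = base frame: x ahead of the robot, y to its left, z up, the work surface at z = 0. Lengths are in mm, angles in degrees, forces in N, time in s.
With the tool pointing down it reaches from about 250 to 800 mm from the base axis. Payload 8.5 kg.
Tool frame: the origin (TCP) lies on the centre line of the jaws, within the pads' length; the fingertips stand 17 mm ahead of it and the grasp point (between the pads) lies 2 mm behind it (tcp_to_tips is the z of the fingertips in the tool frame, in mm); z points along the fingers, y is the line along which they close (so a half turn about z gives the same grasp; the last joint's range is limited). The gripper opens to 85 mm and grips with 20 to 120 N. Pads are 22 mm wide; open, the fingers measure 114 mm over their backs; the gripper's body (76 mm by 85 mm) begins 54 mm behind the grasp point. The pads swing forward as they close: fully open they stand 13 mm farther back than shut.
Start: joints at [-75.688, 13.648, -0.773, 75.585, 0, 90], TCP at [129.773, -508.664, 248.276] pointing down, gripper open.
Joint ranges: [-152.45, 152.45], [-59.26, 108.67], [-65.41, 83.53], [-104.44, 129.93], [-82.83, 76.93], [-180, 180]. Speed limits (degrees/s): [127.2, 127.2, 159.86, 180, 180, 180].

## Interface

Orientations are given as [roll, pitch, yaw] about the fixed x, y, z axes, in that order (R = Rz(yaw) Ry(pitch) Rx(roll)).
In Python, from rig import get_state, capture, sign_off, tcp_to_tips gives the robot as it stands.
- The arm moves only by the tool drive_tool, never from a script. Its argument "targets" is a list of rows, each a list of 3 entries, a list of its own where there are three numbers: the shift along the tool's x, y, z scaled (see below), then the turn, a rotation vector about the tool's x, y, z scaled (see below), then the opening, from 0 (shut) to 1 (fully open). A call has 1 to 12 rows; each row shifts and turns the commanded pose from where the row before left it, along the tool's axes as they then stand; what a row does not reach is not made up. The controller multiplies each number of a shift by 0.03 m and each number of a turn by pi rad. A row lasts 1/8 s, in which the tool goes at most 62.5 mm and 10.7 degrees, less where a joint would pass 70% of its speed; a pose out of reach is approached as far as the arm can. A call with a number of a shift or a turn outside -1 to 1 is refused whole. A call with a gripper value outside its range is refused whole. The fingers move at their own pace and stop on an object; the grip force is fixed at half the most. Time passes only in rows, so rows that do not move let the fingers close. It gives the time, the measured TCP pose, the force, the opening and the grip force at its end, in the units of the state.
- get_state(): the state, without advancing time (a new reading comes with each control period).
- capture(name): name is "scene" or "top" or "wrist"; returns a dict with "img" (384x512x3 uint8, blue, green, red), "fx", "fy", "cx", "cy" (pixels), "k1" (the pictures are not rectified: a ray, as slopes to the right and down, at radius r is drawn at 1 + k1 r^2 times it, then the intrinsics apply), "R" (3x3) and "t" (3): a world point X has camera coordinates R X + t. Camera axes: x right, y down, z forward; pixel columns grow to the right and rows downward; lengths in mm; the calibration is good to about 2 mm. A picture is of the moment at which its call begins. There is no depth.
- sign_off(): hands the job in; it is judged then, once.
The state is a dict: "time": time; "q": joint angles; "joint_velocities": joint speeds; "effort": joint torques, N m; "tool_pos": TCP position; "tcp_rot": TCP orientation; "wrist_force": force on the tool from outside, world axes, zero at the start; "torque": the same for the moment, N m; "width": finger opening in mm; "gripper_force": force on a finger pad.
Only numpy, scipy, OpenCV 4.12 (cv2) and the standard library are available. Lean on these libraries where they do the work, as an engineer would, in place of code of your own. Each camera call takes 0.05 s, during which the arm holds its last target. There are 200 camera calls.

## Task

Lay every reagent cartridge label up in a pocket of its own in the white tray, the ones standing on end too. When all are in, take the hand scanner and scan their labels in the order red, blue, yellow, green (skip colours that are not there), each time aiming the beam at the middle of the label with the scan line across the bars and holding still for about a second; put the scanner back in its cradle, then press the orange plunger fully down to enter the batch and let it spring back. Leave the pots and the tube rack alone.

Things in the scene. Friction and masses are not known exactly. Their poses are not given: they have to be found in the camera images.
- red: red reagent cartridge, plastic block 48 x 36 x 24 mm, about 45 g; white bar-code label on its +z face, black panel on -z. Origin: block's centre; x along the 48 mm, y along the 36 mm, z out of the label. Starts standing on a short end, 48 mm tall, label facing the robot within 30 degrees; pushed near the top on the label it topples onto its back, label up. May be absent
- red_label (a point): centre of the red cartridge's label (40 x 26 mm, bars run along y, code runs along x), 12 mm from the block's centre along its z; axes as the block's
- blue: blue reagent cartridge, plastic block 48 x 36 x 24 mm, about 45 g; white bar-code label on its +z face, black panel on -z. Origin: block's centre; x along the 48 mm, y along the 36 mm, z out of the label. Starts lying flat, label up, any yaw. May be absent
- blue_label (a point): centre of the blue cartridge's label (40 x 26 mm, bars run along y, code runs along x), 12 mm from the block's centre along its z; axes as the block's
- yellow: yellow reagent cartridge, plastic block 48 x 36 x 24 mm, about 45 g; white bar-code label on its +z face, black panel on -z. Origin: block's centre; x along the 48 mm, y along the 36 mm, z out of the label. Starts lying flat, label up, any yaw. May be absent
- yellow_label (a point): centre of the yellow cartridge's label (40 x 26 mm, bars run along y, code runs along x), 12 mm from the block's centre along its z; axes as the block's
- green: green reagent cartridge, plastic block 48 x 36 x 24 mm, about 45 g; white bar-code label on its +z face, black panel on -z. Origin: block's centre; x along the 48 mm, y along the 36 mm, z out of the label. Starts standing on a short end, 48 mm tall, label facing the robot within 30 degrees; pushed near the top on the label it topples onto its back, label up. May be absent
- green_label (a point): centre of the green cartridge's label (40 x 26 mm, bars run along y, code runs along x), 12 mm from the block's centre along its z; axes as the block's
- tray: fixed white tray, 54 x 246 mm, 12 mm high; four pockets in a row along its y, each 42 (x) by 54 mm (y), 8 mm deep, floor 4 mm, walls 6 mm, pitch 60 mm. Origin: centre of underside; z up. A cartridge fits flat with its length along tray y, either way round (3 mm play each side); its centre is then 16 mm above the bench, 16 mm of it proud of the rim
- pocket0 (a point): centre of the floor of tray pocket 0 (tray y = -90 mm), 4 mm above the bench; axes as the tray's
- pocket1 (a point): centre of the floor of tray pocket 1 (tray y = -30 mm), 4 mm above the bench; axes as the tray's
- pocket2 (a point): centre of the floor of tray pocket 2 (tray y = 30 mm), 4 mm above the bench; axes as the tray's
- pocket3 (a point): centre of the floor of tray pocket 3 (tray y = 90 mm), 4 mm above the bench; axes as the tray's
- scanner: grey hand scanner, level in its cradle, about 0.18 kg. Body x -85 to +60 mm, 32 mm wide (y), 30 mm high; origin at the grip centre, near the balance point; x towards the head, z up. Grasp the black rubber grip across y from above (between the cradle's saddles fingers have room from x -40 to +22 mm). Its lowest point (the head) is 36 mm below the origin
- head: blue scanner head. Origin: window centre, at x 78, y 0, z -30 mm from the scanner's origin. Its x axis is the beam, 70 degrees below the scanner's x (mostly down, a little forward); y is the red scan line, as scanner y. Reads a label 40-130 mm from the window, within 13 mm of mid-beam, up to 37 degrees off square, scan line along label x within 23 degrees
- cradle: fixed black cradle, base 140 x 64 x 8 mm, two saddles 32 mm high, on each a pair of cheeks 12 mm higher and 40 mm apart. Origin: on the bench under the docked scanner's origin; x the way the docked head points, z up. The docked scanner's origin is 47 mm above the bench (4 mm play each side; it may lie some millimetres along x)
- dock (a point): where the docked scanner's origin belongs: 47 mm above the cradle's origin
- terminal: fixed white batch terminal, 100 x 90 x 42 mm high, with an orange plunger standing from its top; origin: centre of the underside
- plunger (a joint): travel of the orange spring plunger, 0 up to 0.012 m fully down on its stop; it springs back; about 2 N to start, 5.5 N at the stop
- plunger_top (a point): centre of the top of the plunger head (orange disc 36 mm across), 76 mm above the bench when up; press straight down
- pot_red: bystander: white specimen pot with a red cap, 52 mm across, 62 mm high; origin: centre of the underside
- pot_dark: bystander: amber pot with a black cap, 44 mm across, 55 mm high; origin: centre of the underside
- tube_rack: bystander: empty white tube rack 90 x 160 x 52 mm; origin: centre of the underside
Not all that is in view belongs to the job. Leave any purple look-alike of the red alone. What is shaped like the scanner but purple is not meant.

How it is judged (in metres and radians):
On the way, in this order (a step that is already met when the one before it is completed fails the run):
1. every cartridge lies label up in a tray pocket (angle between each of red, blue, yellow, green's own z axis and vertical below 0.1 rad and linear speed of each of red, blue, yellow, green below 0.02 m/s and angle between the x axis of each of red, blue, yellow, green and the y axis of tray, either way round below 0.15 rad and z of each of red, blue, yellow, green in the frame of tray below 0.0195 m and (horizontal distance between red and pocket0 below 0.007 m or horizontal distance between red and pocket1 below 0.007 m or horizontal distance between red and pocket2 below 0.007 m or horizontal distance between red and pocket3 below 0.007 m) and (horizontal distance between blue and pocket0 below 0.007 m or horizontal distance between blue and pocket1 below 0.007 m or horizontal distance between blue and pocket2 below 0.007 m or horizontal distance between blue and pocket3 below 0.007 m) and (horizontal distance between yellow and pocket0 below 0.007 m or horizontal distance between yellow and pocket1 below 0.007 m or horizontal distance between yellow and pocket2 below 0.007 m or horizontal distance between yellow and pocket3 below 0.007 m) and (horizontal distance between green and pocket0 below 0.007 m or horizontal distance between green and pocket1 below 0.007 m or horizontal distance between green and pocket2 below 0.007 m or horizontal distance between green and pocket3 below 0.007 m)), for 0.2 s.
2. the red label is scanned: beam on its middle, scan line across the bars, held there for 0.8 s (x of red_label in the frame of head between 0.04 and 0.13 m and y of red_label in the frame of head between -0.013 and 0.013 m and z of red_label in the frame of head between -0.013 and 0.013 m and z of head in the frame of red above 0.03 m and angle between the x axis of head and the z axis of red, either way round below 0.65 rad and angle between the y axis of head and the x axis of red, either way round below 0.4 rad), for 0.8 s.
3. the blue label is scanned: beam on its middle, scan line across the bars, held there for 0.8 s (x of blue_label in the frame of head between 0.04 and 0.13 m and y of blue_label in the frame of head between -0.013 and 0.013 m and z of blue_label in the frame of head between -0.013 and 0.013 m and z of head in the frame of blue above 0.03 m and angle between the x axis of head and the z axis of blue, either way round below 0.65 rad and angle between the y axis of head and the x axis of blue, either way round below 0.4 rad), for 0.8 s.
4. the yellow label is scanned: beam on its middle, scan line across the bars, held there for 0.8 s (x of yellow_label in the frame of head between 0.04 and 0.13 m and y of yellow_label in the frame of head between -0.013 and 0.013 m and z of yellow_label in the frame of head between -0.013 and 0.013 m and z of head in the frame of yellow above 0.03 m and angle between the x axis of head and the z axis of yellow, either way round below 0.65 rad and angle between the y axis of head and the x axis of yellow, either way round below 0.4 rad), for 0.8 s.
5. the green label is scanned: beam on its middle, scan line across the bars, held there for 0.8 s (x of green_label in the frame of head between 0.04 and 0.13 m and y of green_label in the frame of head between -0.013 and 0.013 m and z of green_label in the frame of head between -0.013 and 0.013 m and z of head in the frame of green above 0.03 m and angle between the x axis of head and the z axis of green, either way round below 0.65 rad and angle between the y axis of head and the x axis of green, either way round below 0.4 rad), for 0.8 s.
6. the scanner is back in its cradle, let go (horizontal distance between scanner and dock below 0.015 m and z of scanner in the frame of cradle below 0.051 m and angle between the x axis of scanner and the x axis of cradle, either way round below 0.15 rad and x of head in the frame of cradle above 0.04 m and angle between scanner's own z axis and vertical below 0.12 rad and linear speed of scanner below 0.02 m/s and contact force between the fingers and scanner below 0.1 N), for 0.2 s.
7. the plunger is pressed down to its stop (value of joint plunger above 0.0105 m), for 0.05 s.
At the end, for the whole second after the job is handed in: every cartridge lies label up (within 0.1 rad) and at rest on the floor of a tray pocket, within 7 mm of its centre; the scanner rests in its cradle, released, within 15 mm of its place and 0.15 rad of its direction; the plunger is up again (under 3 mm) (all of step 1 and all of step 6 and value of joint plunger below 0.003 m); the robot touches nothing.
It fails at once if the pot_red is pushed more than 30 mm or tipped (distance of pot_red from where it was at the start of the episode above 0.03 m or angle between pot_red's own z axis and vertical above 0.4 rad).
It fails at once if the pot_dark is pushed more than 30 mm or tipped (distance of pot_dark from where it was at the start of the episode above 0.03 m or angle between pot_dark's own z axis and vertical above 0.4 rad).
It fails at once if the tube_rack is pushed more than 30 mm or tipped (distance of tube_rack from where it was at the start of the episode above 0.03 m or angle between tube_rack's own z axis and vertical above 0.4 rad).
It fails at once if the plunger is pressed to its stop before the scanner is back in its cradle (value of joint plunger above 0.0105 m and distance between scanner and dock above 0.03 m).
Of red, blue, yellow, green only 3 to 4 are there at a start; the rules pass over those that are not, and their reading is None.
At some moment in a run one of blue, yellow may be knocked a few centimetres aside while the robot is not near it.
It also fails if it takes over 210 s, if anything falls off the work surface, if the arm or the gripper's body presses on something with over 40 N, if the wrist force passes 120 N, or if a joint passes its speed limit or range.

## Working session

There is one attempt and no reset: what is moved stays moved. The work goes in short steps, Python scripts to look and compute and a tool call to move; the robot and the scene stay as the last step left them, time stands still between calls to the robot, and variables do not carry over. Pictures are saved under pics/ and viewed, at most 14 in all, crops included, and the job is handed in when it is done.

Besides the shell and the picture viewer there is one more tool, called after "Call:" by a JSON object that holds its "name" and its "arguments", one argument or row to a line. drive_tool: Moves the arm, as the interface text tells. Its arguments: {"type":"object","properties":{"targets":{"type":"array"}},"required":["targets"]}

```bash
mkdir -p pics; ls; python3 - <<'E'
from rig import *
import cv2
print(get_state(), tcp_to_tips)
for n in("scene","top","wrist"):
    c=capture(n); cv2.imwrite(f"pics/{n}0.png",c["img"]); print(n,{k:v for k,v in c.items() if k!="img"})
E
```

```text
pics
{'time': 0.0, 'q': array([-7.56911881e+01,  1.36811672e+01, -8.15294665e-01,  7.55847790e+01,
       -4.08710567e-05,  9.00009141e+01]), 'joint_velocities': array([ 0.00032151,  0.00327964,  0.10390723,  0.09908407, -0.01455723,
        0.03085233]), 'effort': array([-2.80220229e-04, -5.38782871e+01,  3.46443343e+01,  1.82233856e-02,
       -1.50925433e-05, -2.41185461e-06]), 'tool_pos': array([ 129.65850054, -508.34473947,  247.68688411]), 'tcp_rot': array([-1.79918759e+02,  4.21671444e-05,  1.43078978e+01]), 'wrist_force': array([-0.63360172,  0.68503627,  0.37179288]), 'torque': array([-0.04414423,  0.00583141,  0.01314226]), 'gripper_force': 0.0, 'width': 85.28853057234532} 17.0
scene {'fx': 357.92206025865966, 'fy': 357.92206025865966, 'cx': 258.7174381852077, 'cy': 190.88708492681434, 'k1': 0.01099382877326069, 'R': array([[ 0.24872653,  0.96852735, -0.00948054],
       [ 0.55772727, -0.15121818, -0.81613317],
       [-0.79188093,  0.19770642, -0.57778609]]), 't': array([-132.09695153, -244.70841887, 1581.20548045])}
top {'fx': 491.0358264042292, 'fy': 491.0358264042292, 'cx': 245.8026980587445, 'cy': 195.83585637804316, 'k1': -0.16464602798298963, 'R': array([[-0.02851117, -0.99941607, -0.01883163],
       [-0.99199911,  0.03060739, -0.12247838],
       [ 0.12298325,  0.01518896, -0.99229251]]), 't': array([  29.90411918,  581.54302199, 1701.72662222])}
wrist {'fx': 302.4965490376314, 'fy': 302.4965490376314, 'cx': 258.7169729321753, 'cy': 194.78894572260472, 'k1': -0.06250280923101326, 'R': array([[ 2.47217387e-01, -9.68959962e-01, -3.95068551e-04],
       [-9.31814981e-01, -2.37852103e-01,  2.74129930e-01],
       [-2.65714895e-01, -6.74015542e-02, -9.61692584e-01]]), 't': array([-523.86544866,  -35.23690994,  377.49003761])}
```

View pics/scene0.png

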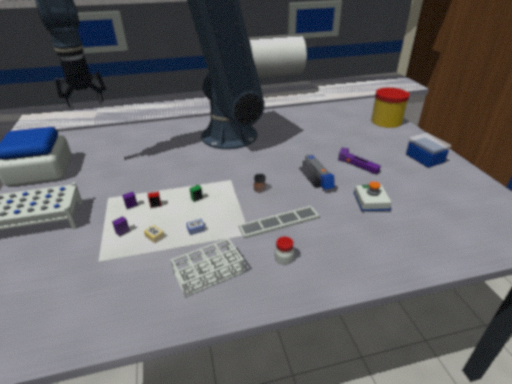

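View pics/top0.png

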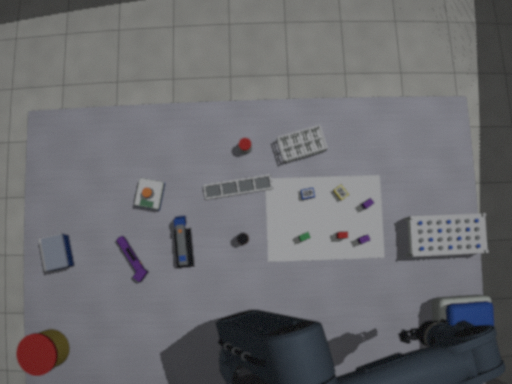

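The pictures show, in the top view, standing cartridges in red (342,236) and green (302,237), and flat ones in blue (307,193) and yellow (340,192). Two purple blocks at (367,203) and (363,240) are look-alikes. The tray runs (203,192)-(271,183), the grey and blue scanner is at (182,243) with a purple imitation at (131,258), and the terminal is at (148,194).

```bash
cat > h.py <<'E'
import numpy as np, cv2
from rig import get_state, capture
from scipy.spatial.transform import Rotation as Ro
def cam(n,save=None):
    c=capture(n)
    c["K"]=np.array([[c["fx"],0,c["cx"]],[0,c["fy"],c["cy"]],[0,0,1.]]); c["d"]=np.array([c["k1"],0,0,0.])
    c["C"]=-c["R"].T@c["t"]
    if save: cv2.imwrite(f"pics/{save}.png",c["img"])
    return c
def rays(c,uv):
    p=cv2.undistortPoints(np.float64(uv).reshape(-1,1,2),c["K"],c["d"]).reshape(-1,2)
    return np.c_[p,np.ones(len(p))]@c["R"]
def plane(c,uv,z):
    r=rays(c,uv); return c["C"]+r*((z-c["C"][2])/r[:,2])[:,None]
def tri(views):
    A=np.zeros((3,3));b=np.zeros(3)
    for c,uv in views:
        r=rays(c,[uv])[0]; r/=np.linalg.norm(r); M=np.eye(3)-np.outer(r,r); A+=M; b+=M@c["C"]
    X=np.linalg.solve(A,b); return X,[np.linalg.norm(np.cross(X-c["C"],rays(c,[uv])[0]/np.linalg.norm(rays(c,[uv])[0]))) for c,uv in views]
def proj(c,X):
    return cv2.projectPoints(np.float64(X).reshape(-1,1,3),cv2.Rodrigues(c["R"])[0],c["t"],c["K"],c["d"])[0].reshape(-1,2)
HUE={"red":[(0,8),(172,180)],"yellow":[(18,34)],"green":[(45,85)],"blue":[(100,125)],"purple":[(128,155)],"orange":[(8,18)]}
def mask(img,col,s=100,v=40):
    h=cv2.cvtColor(img,cv2.COLOR_BGR2HSV); m=0
    for a,b in HUE[col]: m=m|cv2.inRange(h,(a,s,v),(b,255,255))
    return m
def blobs(m,amin=15):
    cs,_=cv2.findContours(m,cv2.RETR_EXTERNAL,cv2.CHAIN_APPROX_NONE)
    return sorted([(cv2.contourArea(k),cv2.minAreaRect(k),k) for k in cs if cv2.contourArea(k)>=amin],key=lambda x:-x[0])
def pose():
    s=get_state(); return s["tool_pos"],Ro.from_euler("xyz",s["tcp_rot"],degrees=True),s
def go(X,yaw=None,p0=None,tilt=None):
    """shift (in row units, tool axes) & turn to world TCP X, tool down with jaw line (tool y) at yaw deg; turn first then shift in the new axes"""
    p,R,s=pose()
    if p0 is not None: p=np.array(p0)
    if yaw is None: T=R
    else:
        best=None
        for y in (yaw,yaw+180):
            T0=Ro.from_euler("xyz",[180,0,y-90+180],degrees=True)
            rv=(R.inv()*T0).as_rotvec(degrees=True)
            q6=s["q"][5]+rv[2]
            if abs(q6)>170: continue
            if best is None or abs(rv[2])<abs(best[0][2]): best=(rv,T0)
        rv,T=best; print("turn deg",rv.round(2),"units",(rv/180).round(4))
    d=T.inv().apply(np.array(X)-p); print("shift mm tool",d.round(1),"units",(d/30).round(3)); return T
E
python3 - <<'E'
from h import *
t=cam("top");s=cam("scene")
for n,c in(("top",t),("scene",s)):
    for col in HUE:
        print(n,col,[(int(a),np.round(r[0]).astype(int).tolist()) for a,r,k in blobs(mask(c["img"],col),8)][:6])
for n,u in dict(red=(342,236),green=(302,237),blue=(307,193),yellow=(340,192),p1=(367,203),p2=(363,240),scanner=(182,243),pl=(147,193),pot=(243,145),dark=(242,239),tA=(203,192),tB=(271,183),fake=(131,258)).items(): print(n,plane(t,[u],20)[0].round())
w=cam("wrist"); print("wristcam",w["C"],w["R"]@(pose()[0])+w["t"])
a=cv2.resize(t["img"][140:275,120:390],None,fx=2.9,fy=2.9,interpolation=cv2.INTER_CUBIC); cv2.imwrite("pics/top0c.png",a)
E
```

```text
top red [(1275, [37, 354]), (103, [244, 144]), (44, [342, 235])]
top yellow [(336, [58, 344])]
top green [(26, [304, 237])]
top blue [(948, [470, 314]), (95, [68, 250]), (71, [179, 220]), (27, [182, 258])]
top purple [(348, [129, 259]), (36, [367, 204]), (35, [363, 239])]
top orange [(59, [147, 193])]
scene red [(367, [392, 95]), (185, [284, 244]), (48, [154, 199])]
scene yellow [(687, [388, 113]), (14, [149, 235])]
scene green [(42, [194, 190])]
scene blue [(1469, [148, 66]), (1353, [28, 142]), (1046, [354, 49]), (871, [96, 33]), (840, [32, 75]), (787, [314, 20])]
scene purple [(307, [359, 160]), (117, [121, 225]), (112, [130, 199])]
scene orange [(12916, [459, 92]), (82, [423, 30]), (64, [374, 185]), (22, [430, 9]), (10, [258, 184]), (9, [391, 101])]
red [ 430. -324.   20.]
green [ 431. -182.   20.]
blue [ 588. -206.   20.]
yellow [ 588. -325.   20.]
p1 [ 545. -421.   20.]
p2 [ 413. -399.   20.]
scanner [422. 244.  20.]
pl [605. 369.  20.]
pot [770.  18.  20.]
dark [431.  31.  20.]
tA [603. 166.  20.]
tB [628. -79.  20.]
fake [373. 430.  20.]
wristcam [ 197.0000351  -490.62443802  372.73193965] [  0.70941229  32.75570553 138.96902426]
```

View pics/top0c.png

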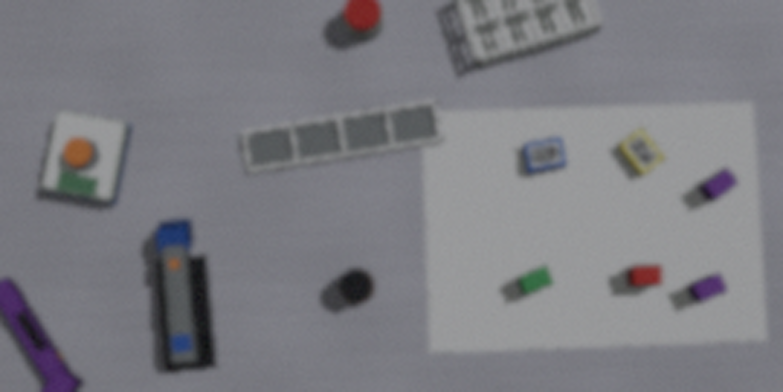

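Two purple blocks sit by the red one; the red block at (342,236) is red, so it's the one to use. The scanner meant is the grey and blue one in its cradle at (182,243). Next I'll bring the wrist camera over the mat.

Call:
{"name": "drive_tool", "arguments": {
  "targets": [
    [[0,0,0],[0,0,0.0397],1],
    [[0,0,0],[0,0,0.0397],1],
    [[1,-0.72,-0.24],[0,0,0],1],
    [[1,-0.72,-0.24],[0,0,0],1],
    [[1,-0.72,-0.24],[0,0,0],1],
    [[1,-0.72,-0.24],[0,0,0],1],
    [[1,-0.72,-0.24],[0,0,0],1],
    [[1,-0.72,-0.24],[0,0,0],1],
    [[1,-0.72,-0.24],[0,0,0],1],
    [[1,-0.72,-0.24],[0,0,0],1],
    [[1,-0.72,-0.24],[0,0,0],1],
    [[1,-0.72,-0.24],[0,0,0],1]
  ]
}}

```text
time: 1.8
tool_pos: [430.6, -291.7, 320.6]
tcp_rot: [-180.0, -0.0, 0.0]
wrist_force: [-0.2, -0.8, -0.1]
width: 85.3
gripper_force: 0.0
```

```bash
python3 - <<'E'
from h import *
w=cam("wrist","w1"); p,R,s=pose(); print(p,s["tcp_rot"],s["q"])
for col in HUE: print(col,[(int(a),np.round(r[0]).astype(int).tolist(),np.round(r[1]).tolist(),round(r[2])) for a,r,k in blobs(mask(w["img"],col),60)][:6])
E
```

```text
[ 433.55564448 -289.98764498  321.07955303] [-1.79959871e+02 -1.34719402e-01  1.10889657e-01] [-3.38372405e+01  1.25074407e+01  8.28534067e+00  8.56885538e+01
  1.08521327e-01  1.46051907e+02]
red [(441, [283, 158], [19.0, 26.0], 90)]
yellow [(1033, [288, 40], [39.0, 29.0], 56)]
green [(457, [186, 159], [17.0, 31.0], 68)]
blue [(1047, [197, 40], [30.0, 37.0], 80), (101, [499, 141], [13.0, 11.0], 11), (85, [485, 209], [10.0, 11.0], 45)]
purple [(518, [337, 170], [21.0, 28.0], 72), (495, [361, 75], [19.0, 32.0], 56)]
orange [(369, [49, 156], [29.0, 22.0], 68)]
```

View pics/w1.png

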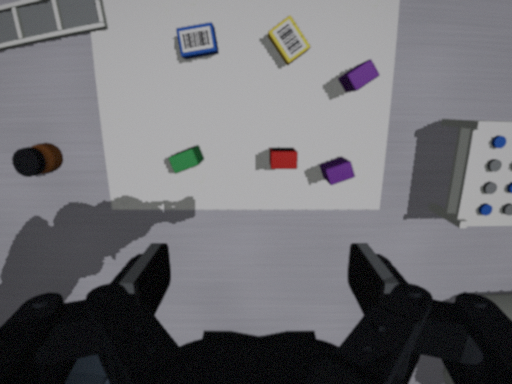

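The wrist view shows blue flat at (197,40), yellow flat at (288,40), red standing at (283,158) and green standing at (186,159). The purple look-alikes are at (337,170) and (361,75), and the dark pot is at (35,158).

```bash
cat >> h.py <<'E'
def rect(c,k,z):
    P=plane(c,k.reshape(-1,2).astype(float),z)[:,:2].astype(np.float32); r=cv2.minAreaRect(P); B=cv2.boxPoints(r)
    e=[B[1]-B[0],B[2]-B[1]]; L=max(e,key=np.linalg.norm); yaw=np.degrees(np.arctan2(L[1],L[0]))
    if yaw>90: yaw-=180
    if yaw<=-90: yaw+=180
    return np.array(r[0]),sorted(r[1]),yaw,B
def label(c,col,z=24,amin=100,n=1):
    """white label seen as hole in the coloured ring: returns centre (world at z), size, yaw of long side, pixel centre"""
    m=mask(c["img"],col,70,35); m=cv2.morphologyEx(m,cv2.MORPH_CLOSE,np.ones((3,3)))
    cs,h=cv2.findContours(m,cv2.RETR_CCOMP,cv2.CHAIN_APPROX_NONE); out=[]
    for i,k in enumerate(cs):
        if h[0][i][3]>=0 and cv2.contourArea(k)>amin:
            ctr,sz,yaw,B=rect(c,k,z); out.append((ctr.round(1),np.round(sz,1),round(yaw,1),proj(c,[*ctr,z])[0].round(1),cv2.contourArea(k)))
    return sorted(out,key=lambda o:-o[4])[:n]
E
python3 - <<'E'
from h import *
w=cam("wrist"); t=cam("top"); sc=cam("scene")
for col in("red","green"):
    k=blobs(mask(w["img"],col))[0][2]; r=rect(w,k,48); print(col,r[0],r[1],r[2],"\n",r[3].round(1))
    mu=np.mean(k.reshape(-1,2),0); kt=min(blobs(mask(t["img"],col),8),key=lambda b:np.hypot(*(np.array(b[1][0])-proj(t,[*r[0],48])[0])))
    print(" tri",tri([(w,mu),(t,kt[1][0])]))
for col in("blue","yellow"):
    l=label(w,col); print(col,l)
    kt=min(blobs(mask(t["img"],col,60),4),key=lambda b:np.hypot(*(np.array(b[1][0])-proj(t,[*l[0][0],24])[0])))
    print(" tri",tri([(w,l[0][3]),(t,kt[1][0])]))
E
```

```text
red [ 436.90145874 -323.04330444] [24.09258270263672, 34.9565315246582] -89.84583 
 [[ 424.8 -305.6]
 [ 424.9 -340.6]
 [ 449.  -340.5]
 [ 448.9 -305.5]]
 tri (array([ 570.30683415, -121.17208815, 1025.39789278]), [np.float64(122.19046473016051), np.float64(122.19046473016047)])
green [ 436.00942993 -194.23460388] [22.038942337036133, 42.32328414916992] -70.57194 
 [[ 418.6 -177.9]
 [ 432.7 -217.9]
 [ 453.4 -210.5]
 [ 439.4 -170.6]]
 tri (array([ 432.70265362, -187.6959009 ,   24.09537532]), [np.float64(0.4151614999994729), np.float64(0.4151614999993659)])
blue [(array([ 588.3, -210.4]), array([29.4, 43.8]), np.float32(-81.2), array([197.7,  42. ]), 754.0)]
 tri (array([ 583.97382669, -205.97847908,   10.11137015]), [np.float64(7.245639525505705), np.float64(7.245639525505928)])
yellow [(array([ 588.2, -330.3]), array([28.9, 42.7]), np.float32(36.1), array([290.8,  42. ]), 736.5)]
 tri (array([ 590.88121581, -328.20603362,  -20.25600018]), [np.float64(8.819337867163052), np.float64(8.819337867163123)])
```

Call:
{"name": "drive_tool", "arguments": {
  "targets": [
    [[-0.16,0.12,0.97],[0,0,0],0],
    [[-0.16,0.12,0.97],[0,0,0],0],
    [[-0.16,0.12,0.97],[0,0,0],0],
    [[-0.16,0.12,0.97],[0,0,0],0],
    [[-0.16,0.12,0.97],[0,0,0],0],
    [[-0.16,0.12,0.97],[0,0,0],0],
    [[-0.16,0.12,0.97],[0,0,0],0],
    [[-0.16,0.12,0.97],[0,0,0],0],
    [[-0.16,0.12,0.97],[0,0,0],0],
    [[0,0,0],[0,0,0],0],
    [[0,0,0],[0,0,0],0]
  ]
}}

```text
time: 3.38
tool_pos: [386.5, -325.5, 59.2]
tcp_rot: [180.0, -0.0, -0.0]
wrist_force: [0.5, -0.8, 0.1]
width: 0.5
gripper_force: 0.0
```

Call:
{"name": "drive_tool", "arguments": {
  "targets": [
    [[0.35,0,0],[0,0,0],0],
    [[0.35,0,0],[0,0,0],0],
    [[0.33,0,0],[0,0,0],0],
    [[0.33,0,0],[0,0,0],0],
    [[0.33,0,0],[0,0,0],0],
    [[0.33,0,0],[0,0,0],0],
    [[0,0,0],[0,0,0],0],
    [[-1,0,-0.4],[0,0,0],0],
    [[-1,0,-1],[0,0,0],0],
    [[0,0,0],[0,0,0],0]
  ]
}}

```text
time: 4.62
tool_pos: [386.1, -325.4, 102.1]
tcp_rot: [179.9, -0.1, -0.1]
wrist_force: [1.1, 0.2, -0.6]
width: 0.2
gripper_force: 0.0
```

```bash
python3 - <<'E'
from h import *
w=cam("wrist"); p,R,s=pose(); print(p,s["tcp_rot"])
print(label(w,"red"))
for col in ("red","green"):print(col,[(int(a),np.round(r[0]).tolist(),np.round(r[1]).tolist()) for a,r,k in blobs(mask(w["img"],col),60)][:6])
# green standing approach
n=np.array([.94,.33]); c=np.array([435,-191.]); a=c-n*(12+11+17)
print(a); go([*a,59],19.4+90)
E
```

```text
[ 386.90889525 -325.45011143  101.25554556] [ 1.79933772e+02 -8.70453828e-02 -5.18071018e-02]
[(array([ 471.6, -324.2]), array([27.8, 40.9]), np.float32(0.1), array([257.4,  83.2]), 2860.0)]
red [(3991, [257.0, 82.0], [75.0, 54.0])]
green [(2961, [57.0, 143.0], [41.0, 89.0])]
[ 397.4 -204.2]
turn deg [  0.08  -0.07 -19.45] units [ 0.0004 -0.0004 -0.1081]
shift mm tool [  50.2 -110.9   42.3] units [ 1.672 -3.696  1.409]
```

Call:
{"name": "drive_tool", "arguments": {
  "targets": [
    [[0,0,0],[0,0,-0.054],0],
    [[0,0,0],[0,0,-0.054],0],
    [[0.42,-0.92,0],[0,0,0],0],
    [[0.42,-0.92,0],[0,0,0],0],
    [[0.42,-0.92,0],[0,0,0],0],
    [[0.42,-0.92,0],[0,0,0],0],
    [[0,0,0.7],[0,0,0],0],
    [[0,0,0.7],[0,0,0],0],
    [[0,0,0],[0,0,0],0],
    [[0,0,0],[0,0,0],0]
  ]
}}

```text
time: 5.92
tool_pos: [398.2, -204.1, 58.5]
tcp_rot: [-180.0, 0.0, 19.5]
wrist_force: [0.8, 0.2, -0.6]
width: -0.2
gripper_force: 0.0
```

Call:
{"name": "drive_tool", "arguments": {
  "targets": [
    [[0.33,0,0],[0,0,0],0],
    [[0.33,0,0],[0,0,0],0],
    [[0.33,0,0],[0,0,0],0],
    [[0.33,0,0],[0,0,0],0],
    [[0.33,0,0],[0,0,0],0],
    [[0,0,0],[0,0,0],0],
    [[-1,0,-0.4],[0,0,0],0.6],
    [[-0.4,0,-1],[0,0,0],1],
    [[0,0,-1],[0,0,0],1],
    [[0,0,-1],[0,0,0],1],
    [[0,0,0],[0,0,0],1]
  ]
}}

```text
time: 7.3
tool_pos: [405.7, -202.2, 162.3]
tcp_rot: [179.8, -0.1, 19.4]
wrist_force: [-0.6, -0.0, -1.1]
width: 85.1
gripper_force: 0.0
```

```bash
python3 - <<'E'
from h import *
w=cam("wrist","w2"); p,R,s=pose(); print(p,s["tcp_rot"],s["q"])
for c in("red","green","blue","yellow"): print(c,label(w,c))
E
```

```text
[ 405.13424385 -201.83798461  160.97418553] [ 1.79935087e+02 -6.60258844e-02  1.94467067e+01] [-2.64839642e+01  9.38256341e+00 -1.96258441e+01  6.08990296e+01
  2.29056776e-03  1.34069368e+02]
red [(array([ 471.6, -323.9]), array([28.6, 42.2]), np.float32(0.0), array([411.3, 166.1]), 1351.0)]
green [(array([ 467.6, -176.9]), array([28.6, 42.2]), np.float32(20.0), array([255.1, 113. ]), 1695.5)]
blue []
yellow [(array([ 588.1, -329.9]), array([28.4, 42. ]), np.float32(35.6), array([476.9,  38.9]), 1596.0)]
```

Call:
{"name": "drive_tool", "arguments": {
  "targets": [
    [[0,0,0],[0,0,0.054],1],
    [[0,0,0],[0,0,0.054],1],
    [[0.52,-0.91,-0.52],[0,0,0],1],
    [[0.52,-0.91,-0.52],[0,0,0],1],
    [[0.52,-0.91,-0.52],[0,0,0],1],
    [[0.52,-0.91,-0.52],[0,0,0],1],
    [[0.52,-0.91,-0.52],[0,0,0],1],
    [[0.52,-0.91,-0.52],[0,0,0],1],
    [[0.52,-0.91,-0.52],[0,0,0],1],
    [[0.52,-0.91,-0.52],[0,0,0],1],
    [[0.52,-0.91,-0.52],[0,0,0],1],
    [[0,0,0],[0,0,0],1]
  ]
}}

```text
time: 8.85
tool_pos: [546.2, 23.2, 300.1]
tcp_rot: [-179.0, 0.0, 2.0]
wrist_force: [0.1, -1.1, 0.1]
width: 85.1
gripper_force: 0.0
```

```bash
python3 - <<'E'
from h import *
w=cam("wrist","w3"); p,R,s=pose(); print(p,s["tcp_rot"],s["q"])
for c in("red","green","blue","yellow"): print(c,label(w,c))
E
```

```text
[545.2619166   22.57603982 299.61808672] [-1.79016227e+02  1.14322408e-01  1.90661071e+00] [  1.84858654  15.19731649   8.79902652  83.71702876   0.98365645
 179.9419674 ]
red []
green []
blue []
yellow []
```

View pics/w3.png

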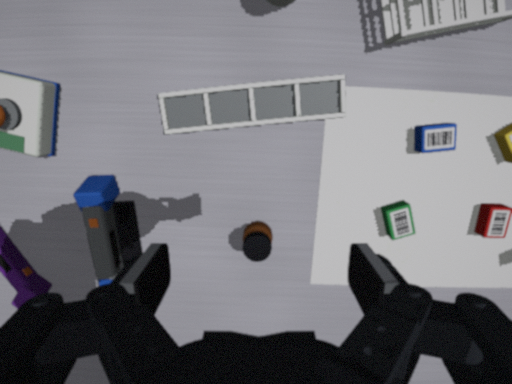

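```bash
cat >> h.py <<'E'
def pockets(c,box=None,lo=(700,4000)):
    g=cv2.cvtColor(c["img"],cv2.COLOR_BGR2HSV); m=cv2.inRange(g,(0,0,165),(180,45,255))
    cs,h=cv2.findContours(m,cv2.RETR_CCOMP,cv2.CHAIN_APPROX_NONE); o=[]
    for i,k in enumerate(cs):
        a=cv2.contourArea(k)
        if h[0][i][3]>=0 and lo[0]<a<lo[1]:
            r=rect(c,k,8)
            if 30<r[1][0]<50 and 42<r[1][1]<62: o.append((r[0].round(1),np.round(r[1],1),round(r[2],1),proj(c,[*r[0],8])[0].round()))
    return sorted(o,key=lambda x:x[0][1])
E
python3 - <<'E'
from h import *
w=cam("wrist"); im=w["img"]
h=cv2.cvtColor(im,cv2.COLOR_BGR2HSV); print(h[105,183],h[105,207],h[80,250],h[60,200],h[200,330])
P=pockets(w); print(*P,sep="\n")
if len(P)>2:
    C=np.array([p[0] for p in P]);d=C[-1]-C[0]; print("mid",C.mean(0),"yaw",np.degrees(np.arctan2(-d[0],d[1])),np.linalg.norm(np.diff(C,axis=0),axis=1))
for c in("red","green","blue","yellow"): print(c,label(w,c,amin=60), len(blobs(mask(im,c,70,35))))
E
```

```text
[111  15 118] [  0   0 182] [124  13 154] [124  13 157] [120   1 189]
(array([633.2, -50.1]), array([46.1, 58.9]), np.float32(-82.6), array([320.,  96.]))
(array([625.1,  10.6]), array([46.1, 58.9]), np.float32(-82.5), array([274., 101.]))
(array([617.4,  70.3]), array([46.1, 58.5]), np.float32(-82.7), array([229., 105.]))
(array([609.8, 129.9]), array([46.2, 59. ]), np.float32(-82.8), array([184., 110.]))
mid [621.375  40.175] yaw 7.406912128495257 [61.23806006 60.19451802 60.0826098 ]
red [] 1
green [] 2
blue [] 4
yellow [] 1
```

```bash
python3 - <<'E'
from h import *
go([588.3,-210.4,110],8.8)
E
```

```text
turn deg [ -0.86  -0.72 -96.92] units [-0.0048 -0.004  -0.5385]
shift mm tool [-236.6    7.5  189.5] units [-7.886  0.249  6.316]
```

Call:
{"name": "drive_tool", "arguments": {
  "targets": [
    [[0,0,0],[-0.0005,-0.0004,-0.0539],1],
    [[0,0,0],[-0.0005,-0.0004,-0.0539],1],
    [[0,0,0],[-0.0005,-0.0004,-0.0539],1],
    [[0,0,0],[-0.0005,-0.0004,-0.0539],1],
    [[0,0,0],[-0.0005,-0.0004,-0.0539],1],
    [[0,0,0],[-0.0005,-0.0004,-0.0539],1],
    [[0,0,0],[-0.0005,-0.0004,-0.0539],1],
    [[0,0,0],[-0.0005,-0.0004,-0.0539],1],
    [[0,0,0],[-0.0005,-0.0004,-0.0539],1],
    [[0,0,0],[-0.0005,-0.0004,-0.0539],1]
  ]
}}

```text
time: 10.2
tool_pos: [544.3, 21.7, 299.9]
tcp_rot: [179.9, 0.0, 99.2]
wrist_force: [-0.7, 0.3, -0.6]
width: 85.3
gripper_force: 0.0
```

Call:
{"name": "drive_tool", "arguments": {
  "targets": [
    [[-0.986,0.03,0.79],[0,0,0],1],
    [[-0.986,0.03,0.79],[0,0,0],1],
    [[-0.986,0.03,0.79],[0,0,0],1],
    [[-0.986,0.03,0.79],[0,0,0],1],
    [[-0.986,0.03,0.79],[0,0,0],1],
    [[-0.986,0.03,0.79],[0,0,0],1],
    [[-0.986,0.03,0.79],[0,0,0],1],
    [[-0.986,0.03,0.79],[0,0,0],1],
    [[0,0,0],[0,0,0],1],
    [[0,0,0],[0,0,0],1]
  ]
}}

```text
time: 11.45
tool_pos: [588.7, -210.0, 111.4]
tcp_rot: [179.9, -0.0, 98.9]
wrist_force: [0.0, 1.0, 0.1]
width: 85.6
gripper_force: 0.0
```

```bash
python3 - <<'E'
from h import *
w=cam("wrist","w4"); p,R,s=pose(); print(p,s["tcp_rot"],s["q"])
for c in("red","green","blue","yellow"): print(c,label(w,c))
l=label(w,"blue")[0]; go([*l[0],27],l[2]+90)
E
```

```text
[ 589.23829621 -209.75113792  111.95700797] [1.79834164e+02 1.61951596e-02 9.88988331e+01] [-19.62430061  27.28923991  -0.60107975  61.95623972   0.06495923
  61.47692988]
red []
green [(array([ 468.1, -177. ]), array([28.4, 42.6]), np.float32(20.1), array([ 96.7, 138.3]), 2244.0)]
blue [(array([ 588.6, -209.9]), array([27.8, 41.3]), np.float32(-80.9), array([258.2, 207.2]), 1943.5)]
yellow []
turn deg [ 0.17  0.02 -0.2 ] units [ 0.0009  0.0001 -0.0011]
shift mm tool [-0.  -0.7 85. ] units [-2.000e-03 -2.200e-02  2.832e+00]
```

Call:
{"name": "drive_tool", "arguments": {
  "targets": [
    [[0,-0.02,1],[0,0,0],1],
    [[0,0,1],[0,0,0],1],
    [[0,0,0.5],[0,0,0],1],
    [[0,0,0.33],[0,0,0],1],
    [[0,0,0],[0,0,0],0.3],
    [[0,0,0],[0,0,0],0.3],
    [[0,0,0],[0,0,0],0.3],
    [[0,0,0],[0,0,0],0.3],
    [[0,0,-0.5],[0,0,0],0.3],
    [[0,0,-1],[0,0,0],0.3],
    [[0,0,-1],[0,0,0],0.3]
  ]
}}

```text
time: 12.88
tool_pos: [589.0, -210.2, 103.3]
tcp_rot: [179.8, 0.0, 98.9]
wrist_force: [-0.3, -0.1, -0.2]
width: 33.9
gripper_force: 60.2
```

```bash
python3 - <<'E'
from h import *
print(pose()[2])
go([633.2,-50.1,100],7.4)
E
```

```text
{'time': 12.875, 'q': array([-1.96682140e+01,  2.76522287e+01, -1.35644961e+00,  6.08358225e+01,
        5.80829913e-02,  6.14236098e+01]), 'joint_velocities': array([-3.14152334e-02, -1.14722791e+01,  1.96948680e+01,  3.04517656e+01,
        1.31962592e-02, -7.44174290e-02]), 'effort': array([ 2.54498504e-03, -6.81806517e+01,  2.99880391e+01, -1.24895509e+00,
        4.01753525e-03,  6.56386892e-04]), 'tool_pos': array([ 589.04482817, -210.22799348,  103.25230936]), 'tcp_rot': array([1.79835661e+02, 2.33726972e-02, 9.89082215e+01]), 'wrist_force': array([-0.30874099, -0.1377094 , -0.21583096]), 'torque': array([ 0.02141483, -0.0118392 , -0.00226778]), 'gripper_force': 60.24834394454956, 'width': 33.88506584733501}
turn deg [0.16 0.02 1.51] units [0.0009 0.0001 0.0084]
shift mm tool [153.1  64.4   3.3] units [5.104 2.147 0.108]
```

Call:
{"name": "drive_tool", "arguments": {
  "targets": [
    [[0,0,0],[0,0,0.0084],0.3],
    [[0.85,0.358,0],[0,0,0],0.3],
    [[0.85,0.358,0],[0,0,0],0.3],
    [[0.85,0.358,0],[0,0,0],0.3],
    [[0.85,0.358,0],[0,0,0],0.3],
    [[0.85,0.358,0],[0,0,0],0.3],
    [[0.85,0.358,0],[0,0,0],0.3],
    [[0,0,0],[0,0,0],0.3],
    [[0,0,0],[0,0,0],0.3]
  ]
}}

```text
time: 14.0
tool_pos: [632.9, -50.5, 101.4]
tcp_rot: [179.9, 0.0, 97.4]
wrist_force: [-1.0, -0.4, -0.2]
width: 34.3
gripper_force: 60.3
```

```bash
python3 - <<'E'
from h import *
w=cam("wrist","w5"); p,R,s=pose(); print(p,s["tcp_rot"])
P=pockets(w,lo=(1500,40000)); print(*P,sep="\n")
print(label(w,"blue",z=p[2]-3))
go([633.2,-50.1,31],7.4)
E
```

```text
[632.95190399 -50.85910015 101.5325206 ] [1.79875175e+02 2.34982231e-02 9.73578258e+01]

[(array([632.8, -49. ]), array([27.2, 40.9]), np.float32(-82.5), array([258.7, 260.8]), 4435.0)]
turn deg [ 0.12  0.02 -0.04] units [ 0.0007  0.0001 -0.0002]
shift mm tool [ 0.7  0.3 70.5] units [0.024 0.011 2.351]
```

View pics/w5.png

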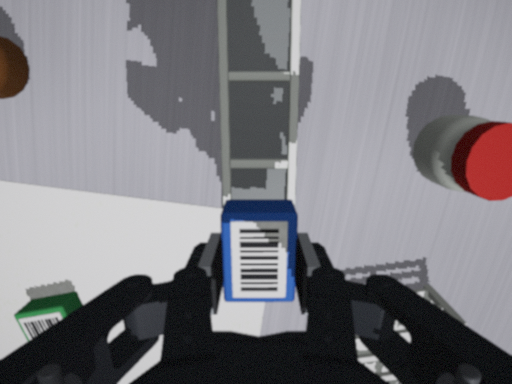

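The blue cartridge is held at (259,255). The divider between pocket 0 and pocket 1 is at v≈163, the next at v≈75, and the tray rails are at u≈225 and 292.

```bash
python3 - <<'E'
from h import *
w=cam("wrist"); g=cv2.cvtColor(w["img"],cv2.COLOR_BGR2GRAY)
print("col260",g[60:200:2,255].tolist()); print("row120",g[120,210:310:2].tolist()); print("row185",g[185,210:310:2].tolist())
E
```

```text
col260 [79, 81, 81, 77, 78, 91, 129, 138, 135, 128, 92, 77, 80, 76, 79, 80, 76, 76, 82, 78, 79, 76, 79, 76, 78, 78, 79, 78, 76, 78, 76, 82, 77, 78, 76, 73, 79, 78, 74, 75, 76, 76, 73, 78, 72, 75, 77, 73, 77, 94, 126, 135, 132, 126, 85, 74, 74, 76, 74, 75, 75, 73, 73, 97, 142, 147, 146, 147, 147, 136]
row120 [107, 119, 111, 101, 97, 109, 129, 135, 134, 113, 80, 77, 79, 75, 76, 76, 74, 75, 75, 76, 78, 78, 76, 76, 76, 79, 74, 76, 74, 76, 75, 77, 74, 75, 76, 78, 77, 78, 78, 86, 123, 132, 134, 128, 107, 126, 168, 169, 168, 170]
row185 [175, 174, 173, 174, 176, 167, 121, 131, 132, 131, 109, 78, 75, 73, 76, 76, 74, 75, 74, 77, 72, 74, 76, 78, 76, 72, 75, 74, 131, 146, 148, 147, 145, 146, 146, 147, 149, 132, 96, 188, 212, 212, 204, 173, 173, 171, 174, 177, 174, 173]
```

```bash
python3 - <<'E'
from h import *
w=cam("wrist")
D=plane(w,[[255,75.5],[255,162.8],[225,120],[293,120]],12)[:,:2]; print(D.round(1))
y=(D[0]-D[1]);L=np.linalg.norm(y);y/=L;x=np.array([y[1],-y[0]]); print("pitch",L,"yaw",np.degrees(np.arctan2(-y[0],y[1])), "width",np.linalg.norm(D[3]-D[2]))
m=(D[2]+D[3])/2; yc=np.array([-np.sin(np.radians(7.4)),np.cos(np.radians(7.4))]); xc=np.array([yc[1],-yc[0]])
p0=D[1]-yc*30; p0=p0+xc*((m-p0)@xc); print("pocket0",p0,"p1",p0+60*yc,"p2",p0+120*yc,"p3",p0+180*yc)
E
```

```text
[[619.   39.8]
 [626.4 -18.8]
 [602.1   8.3]
 [648.7  14.3]]
pitch 59.08526736498899 yaw 7.1696348412495725 width 47.00418379811578
pocket0 [633.14666262 -48.18275832] p1 [625.41892683  11.31751142] p2 [617.69119103  70.81778116] p3 [609.96345524 130.31805091]
```

Call:
{"name": "drive_tool", "arguments": {
  "targets": [
    [[0.024,0.01,1],[0,0,0],0.3],
    [[0,0,0.7],[0,0,0],0.3],
    [[0,0,0.4],[0,0,0],0.3],
    [[0,0,0.22],[0,0,0],0.3],
    [[0,0,0],[0,0,0],0.3],
    [[0,0,0],[0,0,0],0.65],
    [[0,0,0],[0,0,0],0.65],
    [[0,0,0],[0,0,0],0.65],
    [[0,0,-0.5],[0,0,0],0.65],
    [[0,0,-1],[0,0,0],1],
    [[0,0,-1],[0,0,0],1]
  ]
}}

```text
time: 15.52
tool_pos: [633.6, -49.4, 109.0]
tcp_rot: [179.8, 0.0, 97.4]
wrist_force: [0.2, -0.1, 0.1]
width: 85.4
gripper_force: 0.0
```

```bash
python3 - <<'E'
from h import *
w=cam("wrist"); print(label(w,"blue",z=28),label(w,"green"))
go([468,-177,110],20.1+90)
E
```

```text
[(array([634.1, -48.7]), array([27.9, 41.6]), np.float32(-82.6), array([259.1, 209.3]), 2078.0)] []
turn deg [ 0.49 -0.27 77.3 ] units [ 0.0027 -0.0015  0.4294]
shift mm tool [-201.1   62.1    3.3] units [-6.703  2.069  0.111]
```

Call:
{"name": "drive_tool", "arguments": {
  "targets": [
    [[0,0,0],[0.0003,0,0.0537],1],
    [[0,0,0],[0.0003,0,0.0537],1],
    [[0,0,0],[0.0003,0,0.0537],1],
    [[0,0,0],[0.0003,0,0.0537],1],
    [[0,0,0],[0.0003,0,0.0537],1],
    [[0,0,0],[0.0003,0,0.0537],1],
    [[0,0,0],[0.0003,0,0.0537],1],
    [[0,0,0],[0.0003,0,0.0537],1]
  ]
}}

```text
time: 16.58
tool_pos: [633.8, -49.4, 108.2]
tcp_rot: [-179.8, 0.0, 19.8]
wrist_force: [-0.3, 0.1, 0.4]
width: 85.6
gripper_force: 0.0
```

Call:
{"name": "drive_tool", "arguments": {
  "targets": [
    [[-0.958,0.296,0.015],[0,0,0],1],
    [[-0.958,0.296,0.015],[0,0,0],1],
    [[-0.958,0.296,0.015],[0,0,0],1],
    [[-0.958,0.296,0.015],[0,0,0],1],
    [[-0.958,0.296,0.015],[0,0,0],1],
    [[-0.958,0.296,0.015],[0,0,0],1],
    [[-0.958,0.296,0.015],[0,0,0],1],
    [[0,0,0],[0,0,0],1],
    [[0,0,0],[0,0,0],1]
  ]
}}

```text
time: 17.7
tool_pos: [466.6, -177.0, 104.8]
tcp_rot: [-179.8, 0.0, 20.0]
wrist_force: [-0.0, 0.3, 0.5]
width: 85.7
gripper_force: 0.0
```

```bash
python3 - <<'E'
from h import *
w=cam("wrist"); p,R,s=pose(); print(p,s["tcp_rot"],s["q"][5])
for c in("red","green","yellow"): print(c,label(w,c))
l=label(w,"green")[0]; go([*l[0],27],l[2]+90)
E
```

```text
[ 466.79729039 -176.7727837   104.6146061 ] [-1.79783139e+02  2.99274573e-02  2.00826081e+01] 139.09214612030638
red [(array([ 471.8, -323.9]), array([28.4, 42.2]), np.float32(0.1), array([439.6, 264.9]), 1596.0)]
green [(array([ 467.9, -176.7]), array([28.2, 42.4]), np.float32(21.2), array([260.3, 207.9]), 2137.5)]
yellow []
turn deg [-0.22  0.03 -1.12] units [-0.0012  0.0002 -0.0062]
shift mm tool [ 1.1  0.3 77.6] units [0.035 0.011 2.587]
```

Call:
{"name": "drive_tool", "arguments": {
  "targets": [
    [[0.035,0.01,1],[-0.001,0,-0.004],1],
    [[0,0,0.8],[0,0,0],1],
    [[0,0,0.5],[0,0,0],1],
    [[0,0,0.29],[0,0,0],1],
    [[0,0,0],[0,0,0],0.3],
    [[0,0,0],[0,0,0],0.3],
    [[0,0,0],[0,0,0],0.3],
    [[0,0,0],[0,0,0],0.3],
    [[0,0,-0.5],[0,0,0],0.3],
    [[0,0,-1],[0,0,0],0.3],
    [[0,0,-1],[0,0,0],0.3],
    [[0,0,0],[0,0,0],0.3]
  ]
}}

```text
time: 19.25
tool_pos: [468.5, -177.3, 103.8]
tcp_rot: [179.9, -0.1, 20.8]
wrist_force: [0.3, -0.0, -0.4]
width: 34.1
gripper_force: 59.8
```

```bash
python3 - <<'E'
from h import *
w=cam("wrist"); p,R,s=pose(); print(p,s["tcp_rot"],s["width"])
l=label(w,"green",z=p[2]-3); print(l, R.inv().apply([*(l[0][0]-p[:2]),0]))
go([625.4,11,100],7.4)
E
```

```text
[ 467.70324411 -177.0174078   102.46202575] [ 1.79976688e+02 -2.70509385e-02  2.07871331e+01] 34.100857557406876
[(array([ 468.2, -176.7]), array([27.8, 41.8]), np.float32(21.0), array([258.7, 261.4]), 4474.5)] [ 5.77066782e-01 -1.20449180e-01  2.23442619e-04]
turn deg [ 4.000e-02 -1.000e-02 -7.661e+01] units [ 2.000e-04 -0.000e+00 -4.256e-01]
shift mm tool [166.1 180.6   2.5] units [5.538 6.02  0.082]
```

Call:
{"name": "drive_tool", "arguments": {
  "targets": [
    [[0,0,0],[0,0,-0.0532],0.3],
    [[0,0,0],[0,0,-0.0532],0.3],
    [[0,0,0],[0,0,-0.0532],0.3],
    [[0,0,0],[0,0,-0.0532],0.3],
    [[0,0,0],[0,0,-0.0532],0.3],
    [[0,0,0],[0,0,-0.0532],0.3],
    [[0,0,0],[0,0,-0.0532],0.3],
    [[0,0,0],[0,0,-0.0532],0.3]
  ]
}}

```text
time: 20.3
tool_pos: [466.4, -176.5, 100.4]
tcp_rot: [-179.8, -0.1, 97.7]
wrist_force: [-0.4, 0.3, -0.1]
width: 34.7
gripper_force: 59.8
```

Call:
{"name": "drive_tool", "arguments": {
  "targets": [
    [[0.79,0.86,0.01],[0,0,0],0.3],
    [[0.79,0.86,0.01],[0,0,0],0.3],
    [[0.79,0.86,0.01],[0,0,0],0.3],
    [[0.79,0.86,0.01],[0,0,0],0.3],
    [[0.79,0.86,0.01],[0,0,0],0.3],
    [[0.79,0.86,0.01],[0,0,0],0.3],
    [[0.79,0.86,0.01],[0,0,0],0.3],
    [[0,0,0],[0,0,0],0.3],
    [[0,0,0],[0,0,0],0.3]
  ]
}}

```text
time: 21.42
tool_pos: [623.8, 10.9, 98.0]
tcp_rot: [-179.8, -0.1, 97.4]
wrist_force: [-0.8, -0.6, -0.7]
width: 34.7
gripper_force: 59.9
```

```bash
python3 - <<'E'
from h import *
w=cam("wrist"); p,R,s=pose(); print(p,s["tcp_rot"],s["width"])
l=label(w,"green",z=p[2]-3); print(l)
g=cv2.cvtColor(w["img"],cv2.COLOR_BGR2GRAY); print("col255",[(v,int(g[v,255])) for v in range(150,176,2)],g[110,214:236:2],g[110,284:304:2])
go([625.4,11,32],7.4)
E
```

```text
[623.734225    10.56900615  98.32956595] [-1.79796179e+02 -5.63923930e-02  9.73781002e+01] 34.747041200988214
[(array([623.6,  12.3]), array([27.7, 41.4]), np.float32(-82.5), array([258.6, 261.3]), 4545.0)]
col255 [(150, 80), (152, 76), (154, 75), (156, 76), (158, 79), (160, 78), (162, 91), (164, 128), (166, 137), (168, 137), (170, 132), (172, 100), (174, 79)] [105 102 101  98 116 135 139 139 115  82  79] [ 81  81  79  80  90 135 138 138 129 104]
turn deg [-0.2  -0.06 -0.02] units [-0.0011 -0.0003 -0.0001]
shift mm tool [ 0.2  1.7 66.3] units [0.007 0.057 2.211]
```

```bash
cat >> h.py <<'E'
yc=np.array([-np.sin(np.radians(7.4)),np.cos(np.radians(7.4))]); xc=np.array([yc[1],-yc[0]])
def pk(c,div,L,Rr,held):
    """pocket whose +y divider is at pixel div, rails at L,Rr; held label centre -> move of block in tool x (=tray y), tool y (=tray x)"""
    D=plane(c,[div,L,Rr],12)[:,:2]; p=D[0]-yc*30; p=p+xc*(((D[1]+D[2])/2-p)@xc)
    e=p-np.array(held); print("pocket",p.round(1),"shift tool x,y mm",(e@yc).round(1),(e@xc).round(1))
E
python3 - <<'E'
from h import *
w=cam("wrist"); p=pose()[0]; l=label(w,"green",z=p[2]-3)[0]
pk(w,[255,167.5],[226.5,110],[297,110],l[0])
E
```

```text
pocket [625.5  10.9] shift tool x,y mm -1.2 1.7
```

Call:
{"name": "drive_tool", "arguments": {
  "targets": [
    [[-0.03,0.057,1],[-0.001,0,0],0.3],
    [[0,0,0.6],[0,0,0],0.3],
    [[0,0,0.4],[0,0,0],0.3],
    [[0,0,0.2],[0,0,0],0.3],
    [[0,0,0],[0,0,0],0.3],
    [[0,0,0],[0,0,0],0.65],
    [[0,0,0],[0,0,0],0.65],
    [[0,0,0],[0,0,0],0.65],
    [[0,0,-0.5],[0,0,0],0.65],
    [[0,0,-1],[0,0,0],1],
    [[0,0,-1],[0,0,0],1]
  ]
}}

```text
time: 22.9
tool_pos: [626.4, 10.4, 109.9]
tcp_rot: [179.9, -0.1, 97.4]
wrist_force: [0.8, -0.4, 0.6]
width: 85.1
gripper_force: 0.0
```

```bash
python3 - <<'E'
from h import *
w=cam("wrist"); print(label(w,"green",z=28),label(w,"blue",z=28))
go([471.7,-323.9,110],0.1+90)
E
```

```text
[(array([626.3,  11.2]), array([28.2, 42.9]), np.float32(-81.6), array([258.4, 208.8]), 2149.0)] [(array([634. , -48.6]), array([27.9, 42.1]), np.float32(-82.3), array([258.4, 282.2]), 1644.0)]
turn deg [  0.36   0.29 -82.7 ] units [ 0.002   0.0016 -0.4594]
shift mm tool [ 157.2 -334.     4.2] units [  5.242 -11.135   0.141]
```

Call:
{"name": "drive_tool", "arguments": {
  "targets": [
    [[0,0,0],[0,0,-0.0574],1],
    [[0,0,0],[0,0,-0.0574],1],
    [[0,0,0],[0,0,-0.0574],1],
    [[0,0,0],[0,0,-0.0574],1],
    [[0,0,0],[0,0,-0.0574],1],
    [[0,0,0],[0,0,-0.0574],1],
    [[0,0,0],[0,0,-0.0574],1],
    [[0,0,0],[0,0,-0.0574],1]
  ]
}}

```text
time: 23.95
tool_pos: [626.6, 10.4, 109.1]
tcp_rot: [179.9, 0.1, -179.6]
wrist_force: [-0.6, -0.5, 0.7]
width: 85.4
gripper_force: 0.0
```

Call:
{"name": "drive_tool", "arguments": {
  "targets": [
    [[0.437,-0.928,0.01],[0,0,0],1],
    [[0.437,-0.928,0.01],[0,0,0],1],
    [[0.437,-0.928,0.01],[0,0,0],1],
    [[0.437,-0.928,0.01],[0,0,0],1],
    [[0.437,-0.928,0.01],[0,0,0],1],
    [[0.437,-0.928,0.01],[0,0,0],1],
    [[0.437,-0.928,0.01],[0,0,0],1],
    [[0.437,-0.928,0.01],[0,0,0],1],
    [[0.437,-0.928,0.01],[0,0,0],1],
    [[0.437,-0.928,0.01],[0,0,0],1],
    [[0.437,-0.928,0.01],[0,0,0],1],
    [[0.437,-0.928,0.01],[0,0,0],1]
  ]
}}

```text
time: 25.45
tool_pos: [469.2, -324.9, 105.0]
tcp_rot: [180.0, 0.1, -179.9]
wrist_force: [-1.1, -0.2, -0.3]
width: 85.4
gripper_force: 0.0
```

Call:
{"name": "drive_tool", "arguments": {
  "targets": [
    [[0,0,0],[0,0,0],1],
    [[0,0,0],[0,0,0],1]
  ]
}}

```text
time: 25.7
tool_pos: [469.6, -323.7, 104.5]
tcp_rot: [179.9, 0.1, -180.0]
wrist_force: [-0.2, -0.4, -0.6]
width: 85.6
gripper_force: 0.0
```

```bash
python3 - <<'E'
from h import *
w=cam("wrist"); p,R,s=pose(); print(p,s["tcp_rot"],s["q"][5])
for c in("red","yellow"): print(c,label(w,c))
l=label(w,"red")[0]; go([*l[0],27],l[2]+90)
E
```

```text
[ 469.76097823 -323.38540666  104.37097849] [ 1.79940062e+02  9.52054633e-02 -1.79925902e+02] -34.67036291011308
red [(array([ 471.7, -324.1]), array([27.8, 41.7]), np.float32(0.0), array([257.1, 212.3]), 2059.0)]
yellow []
turn deg [0.06 0.1  0.07] units [0.0003 0.0005 0.0004]
shift mm tool [-1.9 -0.7 77.4] units [-0.065 -0.024  2.579]
```

Call:
{"name": "drive_tool", "arguments": {
  "targets": [
    [[-0.06,-0.024,1],[0,0,0],1],
    [[0,0,0.8],[0,0,0],1],
    [[0,0,0.5],[0,0,0],1],
    [[0,0,0.28],[0,0,0],1],
    [[0,0,0],[0,0,0],0.3],
    [[0,0,0],[0,0,0],0.3],
    [[0,0,0],[0,0,0],0.3],
    [[0,0,0],[0,0,0],0.3],
    [[0,0,-0.5],[0,0,0],0.3],
    [[0,0,-1],[0,0,0],0.3],
    [[0,0,-1],[0,0,0],0.3],
    [[0,0,0],[0,0,0],0.3]
  ]
}}

```text
time: 27.25
tool_pos: [472.6, -325.6, 104.7]
tcp_rot: [-179.9, 0.3, -180.0]
wrist_force: [0.5, 0.3, -1.3]
width: 34.2
gripper_force: 59.8
```

```bash
python3 - <<'E'
from h import *
w=cam("wrist"); p,R,s=pose(); print(p,s["tcp_rot"],s["width"],label(w,"red",z=p[2]-3))
go([617.7,70.5,100],7.4)
E
```

```text
[ 471.8467439  -325.04453419  103.19751356] [-179.97270571    0.19980847 -179.95026684] 34.68227812621042 [(array([ 473.1, -324.8]), array([27.5, 41.5]), np.float32(0.2), array([258.9, 261.8]), 4403.5)]
turn deg [ 0.12  0.18 82.65] units [0.0007 0.001  0.4592]
shift mm tool [373.5 195.6   3.2] units [12.449  6.519  0.107]
```

Call:
{"name": "drive_tool", "arguments": {
  "targets": [
    [[0,0,0],[0,0,0.0574],0.3],
    [[0,0,0],[0,0,0.0574],0.3],
    [[0,0,0],[0,0,0.0574],0.3],
    [[0,0,0],[0,0,0.0574],0.3],
    [[0,0,0],[0,0,0.0574],0.3],
    [[0,0,0],[0,0,0.0574],0.3],
    [[0,0,0],[0,0,0.0574],0.3],
    [[0,0,0],[0,0,0.0574],0.3],
    [[0.958,0.5,0],[0,0,0],0.3],
    [[0.958,0.5,0],[0,0,0],0.3],
    [[0.958,0.5,0],[0,0,0],0.3],
    [[0.958,0.5,0],[0,0,0],0.3]
  ]
}}

```text
time: 28.8
tool_pos: [515.6, -201.7, 100.9]
tcp_rot: [-180.0, -0.1, 97.4]
wrist_force: [0.7, 0.2, -0.9]
width: 34.7
gripper_force: 59.9
```

Call:
{"name": "drive_tool", "arguments": {
  "targets": [
    [[0.958,0.5,0],[0,0,0],0.3],
    [[0.958,0.5,0],[0,0,0],0.3],
    [[0.958,0.5,0],[0,0,0],0.3],
    [[0.958,0.5,0],[0,0,0],0.3],
    [[0.958,0.5,0],[0,0,0],0.3],
    [[0.958,0.5,0],[0,0,0],0.3],
    [[0.958,0.5,0],[0,0,0],0.3],
    [[0.958,0.5,0],[0,0,0],0.3],
    [[0.958,0.5,0],[0,0,0],0.3],
    [[0,0,0],[0,0,0],0.3],
    [[0,0,0],[0,0,0],0.3]
  ]
}}

```text
time: 30.18
tool_pos: [615.8, 70.7, 101.4]
tcp_rot: [-180.0, -0.0, 97.4]
wrist_force: [-0.1, -0.2, -1.0]
width: 34.5
gripper_force: 59.9
```

```bash
python3 - <<'E'
from h import *
w=cam("wrist"); p,R,s=pose(); print(p,s["tcp_rot"],s["width"])
l=label(w,"red",z=p[2]-3)[0]; print(l)
g=cv2.cvtColor(w["img"],cv2.COLOR_BGR2GRAY); print("col255",[(v,int(g[v,255])) for v in range(144,182,2)],g[110,210:240:2],g[110,280:310:2])
pk(w,[255,167.5],[226.5,110],[297,110],l[0])
go([617.7,70.5,32],7.4)
E
```

```text
[615.78801207  70.37114644 101.6183352 ] [-1.79995948e+02 -4.67750904e-02  9.73736238e+01] 34.54724032331542
(array([615.7,  71.8]), array([27.3, 40.9]), np.float32(-82.6), array([258.8, 261.8]), 4442.5)
col255 [(144, 81), (146, 79), (148, 78), (150, 77), (152, 79), (154, 76), (156, 76), (158, 79), (160, 80), (162, 98), (164, 131), (166, 139), (168, 138), (170, 130), (172, 85), (174, 77), (176, 76), (178, 74), (180, 77)] [118 114 104 105 103 102 112 137 139 141 121  88  79  83  80] [ 83  78  80  81  82  78 114 140 140 142 118 105 113 169 180]
pocket [617.8  70.5] shift tool x,y mm -1.6 1.9
turn deg [-0.   -0.05 -0.03] units [-0.     -0.0003 -0.0001]
shift mm tool [-0.1  1.9 69.6] units [-0.004  0.064  2.321]
```

Call:
{"name": "drive_tool", "arguments": {
  "targets": [
    [[-0.04,0.057,1],[0,0,0],0.3],
    [[0,0,0.7],[0,0,0],0.3],
    [[0,0,0.4],[0,0,0],0.3],
    [[0,0,0.22],[0,0,0],0.3],
    [[0,0,0],[0,0,0],0.3],
    [[0,0,0],[0,0,0],0.65],
    [[0,0,0],[0,0,0],0.65],
    [[0,0,0],[0,0,0],0.65],
    [[0,0,-0.5],[0,0,0],0.65],
    [[0,0,-1],[0,0,0],1],
    [[0,0,-1],[0,0,0],1]
  ]
}}

```text
time: 31.6
tool_pos: [618.4, 70.1, 109.4]
tcp_rot: [179.9, -0.1, 97.4]
wrist_force: [0.4, 0.8, 0.3]
width: 85.3
gripper_force: 0.0
```

```bash
python3 - <<'E'
from h import *
w=cam("wrist"); print(label(w,"red",z=28),label(w,"green",z=28))
t=cam("top"); p=proj(t,[588.2,-330,24])[0]; m=mask(t["img"],"yellow",60); b=[k for k in blobs(m,4) if k[1][0][1]<300]
print(p,[plane(t,[k[1][0]],24)[0].round() for k in b])
go([588.2,-330,110],36+90)
E
```

```text
[(array([618.6,  70.8]), array([28. , 41.8]), np.float32(-82.3), array([258.9, 209.3]), 2087.0)] [(array([626.5,  11.1]), array([28.7, 42.8]), np.float32(-82.8), array([259.1, 282.7]), 1725.0)]
[341.55243669 191.64488375] [array([ 579., -315.,   24.])]
turn deg [ 0.37 -0.28 61.4 ] units [ 0.0021 -0.0016  0.3411]
shift mm tool [-261.4  304.9    2.1] units [-8.714 10.164  0.07 ]
```

Call:
{"name": "drive_tool", "arguments": {
  "targets": [
    [[0,0,0],[0.0003,0,0.0568],1],
    [[0,0,0],[0.0003,0,0.0568],1],
    [[0,0,0],[0.0003,0,0.0568],1],
    [[0,0,0],[0.0003,0,0.0568],1],
    [[0,0,0],[0.0003,0,0.0568],1],
    [[0,0,0],[0.0003,0,0.0568],1]
  ]
}}

```text
time: 32.45
tool_pos: [618.2, 70.1, 107.7]
tcp_rot: [-179.7, 0.1, 35.7]
wrist_force: [-0.7, -0.5, 0.5]
width: 85.7
gripper_force: 0.0
```

Call:
{"name": "drive_tool", "arguments": {
  "targets": [
    [[-0.792,0.924,0],[0,0,0],1],
    [[-0.792,0.924,0],[0,0,0],1],
    [[-0.792,0.924,0],[0,0,0],1],
    [[-0.792,0.924,0],[0,0,0],1],
    [[-0.792,0.924,0],[0,0,0],1],
    [[-0.792,0.924,0],[0,0,0],1],
    [[-0.792,0.924,0],[0,0,0],1],
    [[-0.792,0.924,0],[0,0,0],1],
    [[-0.792,0.924,0],[0,0,0],1],
    [[-0.792,0.924,0],[0,0,0],1],
    [[-0.792,0.924,0],[0,0,0],1],
    [[0,0,0],[0,0,0],1]
  ]
}}

```text
time: 33.95
tool_pos: [585.9, -332.7, 106.2]
tcp_rot: [-179.7, 0.1, 35.9]
wrist_force: [-0.3, 0.3, 0.3]
width: 85.7
gripper_force: 0.0
```

```bash
python3 - <<'E'
from h import *
w=cam("wrist","w6"); p,R,s=pose(); print(p,s["tcp_rot"],s["q"][5])
l=label(w,"yellow",n=3); print(l)
l=l[0]; go([*l[0],27],l[2]+90)
E
```

```text
[ 586.00016298 -331.15091799  106.11367399] [-1.79693617e+02  7.07556113e-02  3.59462728e+01] 114.55567945766452
[(array([ 588.6, -330.1]), array([27.7, 41.5]), np.float32(35.8), array([259.2, 204.2]), 2053.5)]
turn deg [-0.31  0.07  0.15] units [-0.0017  0.0004  0.0008]
shift mm tool [ 2.7  0.7 79.1] units [0.091 0.022 2.637]
```

Call:
{"name": "drive_tool", "arguments": {
  "targets": [
    [[0.09,0.02,1],[-0.0017,0,0],1],
    [[0,0,0.8],[0,0,0],1],
    [[0,0,0.5],[0,0,0],1],
    [[0,0,0.33],[0,0,0],1],
    [[0,0,0],[0,0,0],0.3],
    [[0,0,0],[0,0,0],0.3],
    [[0,0,0],[0,0,0],0.3],
    [[0,0,0],[0,0,0],0.3],
    [[0,0,-0.5],[0,0,0],0.3],
    [[0,0,-1],[0,0,0],0.3],
    [[0,0,-1],[0,0,0],0.3],
    [[0,0,0],[0,0,0],0.3]
  ]
}}

```text
time: 35.5
tool_pos: [590.3, -329.9, 106.0]
tcp_rot: [179.7, -0.1, 36.1]
wrist_force: [0.2, -0.3, -0.7]
width: 34.2
gripper_force: 60.5
```

```bash
python3 - <<'E'
from h import *
w=cam("wrist"); p,R,s=pose(); print(p,s["tcp_rot"],s["width"],label(w,"yellow",z=p[2]-3))
go([610,130,100],7.4)
E
```

```text
[ 589.54384521 -329.4069333   104.18360182] [1.79836698e+02 2.58381740e-03 3.60517957e+01] 34.279047156548394 [(array([ 589.1, -330.1]), array([27.1, 41.1]), np.float32(35.9), array([258.8, 263.3]), 4266.5)]
turn deg [  0.15   0.09 -61.35] units [ 0.0008  0.0005 -0.3408]
shift mm tool [452.9  79.5   4.2] units [15.098  2.649  0.139]
```

Call:
{"name": "drive_tool", "arguments": {
  "targets": [
    [[0,0,0],[0,0,-0.0568],0.3],
    [[0,0,0],[0,0,-0.0568],0.3],
    [[0,0,0],[0,0,-0.0568],0.3],
    [[0,0,0],[0,0,-0.0568],0.3],
    [[0,0,0],[0,0,-0.0568],0.3],
    [[0,0,0],[0,0,-0.0568],0.3],
    [[0.943,0.17,0],[0,0,0],0.3],
    [[0.943,0.17,0],[0,0,0],0.3],
    [[0.943,0.17,0],[0,0,0],0.3],
    [[0.943,0.17,0],[0,0,0],0.3],
    [[0.943,0.17,0],[0,0,0],0.3],
    [[0.943,0.17,0],[0,0,0],0.3]
  ]
}}

```text
time: 37.05
tool_pos: [596.7, -155.7, 101.3]
tcp_rot: [-179.9, 0.0, 97.4]
wrist_force: [0.3, 0.3, 0.1]
width: 34.5
gripper_force: 60.4
```

Call:
{"name": "drive_tool", "arguments": {
  "targets": [
    [[0.943,0.17,0],[0,0,0],0.3],
    [[0.943,0.17,0],[0,0,0],0.3],
    [[0.943,0.17,0],[0,0,0],0.3],
    [[0.943,0.17,0],[0,0,0],0.3],
    [[0.943,0.17,0],[0,0,0],0.3],
    [[0.943,0.17,0],[0,0,0],0.3],
    [[0.943,0.17,0],[0,0,0],0.3],
    [[0.943,0.17,0],[0,0,0],0.3],
    [[0.943,0.17,0],[0,0,0],0.3],
    [[0.943,0.17,0],[0,0,0],0.3],
    [[0,0,0],[0,0,0],0.3],
    [[0,0,0],[0,0,0],0.3]
  ]
}}

```text
time: 38.55
tool_pos: [611.0, 129.9, 101.3]
tcp_rot: [-179.9, 0.1, 97.4]
wrist_force: [-0.8, 0.1, -0.2]
width: 34.6
gripper_force: 60.4
```

```bash
python3 - <<'E'
from h import *
w=cam("wrist"); p,R,s=pose(); print(p,s["tcp_rot"],s["width"])
l=label(w,"yellow",z=p[2]-3)[0]; print(l)
g=cv2.cvtColor(w["img"],cv2.COLOR_BGR2GRAY); print("col255",[(v,int(g[v,255])) for v in range(144,186,2)],g[185,208:240:2],g[185,280:310:2])
go([610,130,32],7.4)
E
```

```text
[611.14657252 129.57770241 101.45733116] [-1.79891769e+02  7.45823416e-02  9.73712783e+01] 34.37446292128595
(array([611. , 130.2]), array([27. , 40.6]), np.float32(-82.5), array([258.7, 263.3]), 4315.0)
col255 [(144, 100), (146, 101), (148, 100), (150, 99), (152, 98), (154, 100), (156, 99), (158, 100), (160, 101), (162, 115), (164, 131), (166, 133), (168, 130), (170, 103), (172, 74), (174, 75), (176, 73), (178, 75), (180, 71), (182, 72), (184, 73)] [169 169 171 171 172 169 134 126 134 131 118  82  73  72  72  72] [147 138  88 164 208 212 210 183 174 177 176 176 175 176 177]
turn deg [-0.11  0.07 -0.03] units [-0.0006  0.0004 -0.0002]
shift mm tool [ 0.6 -1.1 69.5] units [ 0.019 -0.036  2.315]
```

Call:
{"name": "drive_tool", "arguments": {
  "targets": [
    [[0,-0.033,1],[0,0,0],0.3],
    [[0,0,0.7],[0,0,0],0.3],
    [[0,0,0.4],[0,0,0],0.3],
    [[0,0,0.22],[0,0,0],0.3],
    [[0,0,0],[0,0,0],0.3],
    [[0,0,0],[0,0,0],0.65],
    [[0,0,0],[0,0,0],0.65],
    [[0,0,0],[0,0,0],0.65],
    [[0,0,-0.5],[0,0,0],0.65],
    [[0,0,-1],[0,0,0],1],
    [[0,0,-1],[0,0,0],1],
    [[0,0,-1],[0,0,0],1]
  ]
}}

```text
time: 40.1
tool_pos: [610.7, 130.3, 139.5]
tcp_rot: [180.0, 0.0, 97.4]
wrist_force: [-0.7, -0.2, -0.3]
width: 85.1
gripper_force: 0.0
```

Call:
{"name": "drive_tool", "arguments": {
  "targets": [
    [[0,-1,-1],[0,0,0],1],
    [[0,-1,-1],[0,0,0],1],
    [[0,-1,-1],[0,0,0],1],
    [[0,-1,-1],[0,0,0],1],
    [[0,-1,-1],[0,0,0],1],
    [[0,0,-1],[0,0,0],1],
    [[0,0,0],[0,0,0],1],
    [[0,0,0],[0,0,0],1]
  ]
}}

```text
time: 41.1
tool_pos: [461.8, 111.1, 317.5]
tcp_rot: [-180.0, 0.1, 97.4]
wrist_force: [-0.3, -0.1, -0.7]
width: 85.7
gripper_force: 0.0
```

```bash
python3 - <<'E'
from h import *
w=cam("wrist","w7"); p,R,s=pose(); print(p,s["tcp_rot"],s["q"])
for c in("yellow","red","green","blue"): print(c,label(w,c,z=28,amin=80))
for c in("blue","orange","purple"): print(c,[(int(a),np.round(r[0]).tolist(),np.round(r[1]).tolist(),round(r[2])) for a,r,k in blobs(mask(w["img"],c),60)][:6])
E
```

```text
[461.7369664  111.06512728 317.00397793] [-1.79912003e+02  5.92259837e-02  9.73993165e+01] [ 1.35550320e+01  7.92907881e+00  1.94739651e+00  8.41121581e+01
 -4.94484350e-02  9.61558015e+01]
yellow [(array([610.7, 128.7]), array([29.9, 43.7]), np.float32(-82.4), array([366.4, 162.7]), 609.5)]
red [(array([618.4,  70. ]), array([30.1, 42.7]), np.float32(-82.1), array([362.5, 203.2]), 540.0)]
green []
blue []
blue [(837, [303.0, 58.0], [30.0, 38.0], 4), (306, [195.0, 51.0], [20.0, 16.0], 90), (174, [344.0, 272.0], [8.0, 31.0], 5), (108, [379.0, 20.0], [77.0, 7.0], 26)]
orange [(144, [235.0, 206.0], [26.0, 15.0], 18), (102, [276.0, 54.0], [11.0, 10.0], 90)]
purple []
```

View pics/w7.png

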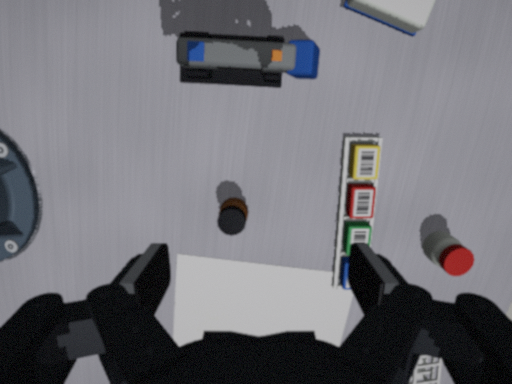

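The yellow, red, green and blue cartridges are in the tray at (366,162), (362,203), (358,240) and (347,270). The real scanner, grey with a blue head at (303,58), lies in the black cradle at (232,60).

```bash
python3 - <<'E'
from h import *
w=cam("wrist"); P=plane(w,[[195,51],[276,54],[180,51],[318,59]],62)[:,:2]; print(P.round(1)); d=P[1]-P[0]; yaw=np.degrees(np.arctan2(d[1],d[0])); print(yaw)
o=(P[0]+P[1])/2; print(o); go([*o,180],yaw+90)
E
```

```text
[[370.  236.4]
 [464.2 244.9]
 [352.4 234.4]
 [513.8 246.1]]
5.124798193062983
[417.09822756 240.64126749]
turn deg [-1.500e-01 -5.000e-02 -8.773e+01] units [-8.000e-04 -3.000e-04 -4.874e-01]
shift mm tool [ 32.8 133.  136.7] units [1.093 4.435 4.558]
```

Call:
{"name": "drive_tool", "arguments": {
  "targets": [
    [[0,0,0],[0,0,-0.0542],1],
    [[0,0,0],[0,0,-0.0542],1],
    [[0,0,0],[0,0,-0.0542],1],
    [[0,0,0],[0,0,-0.0542],1],
    [[0,0,0],[0,0,-0.0542],1],
    [[0,0,0],[0,0,-0.0542],1],
    [[0,0,0],[0,0,-0.0542],1],
    [[0,0,0],[0,0,-0.0542],1],
    [[0,0,0],[0,0,-0.0542],1]
  ]
}}

```text
time: 42.32
tool_pos: [461.7, 111.0, 316.5]
tcp_rot: [-179.9, -0.2, -174.5]
wrist_force: [0.3, -0.9, -0.1]
width: 85.6
gripper_force: 0.0
```

Call:
{"name": "drive_tool", "arguments": {
  "targets": [
    [[0.22,0.887,0.91],[0,0,0],1],
    [[0.22,0.887,0.91],[0,0,0],1],
    [[0.22,0.887,0.91],[0,0,0],1],
    [[0.22,0.887,0.91],[0,0,0],1],
    [[0.22,0.887,0.91],[0,0,0],1],
    [[0,0,0],[0,0,0],1],
    [[0,0,0],[0,0,0],1]
  ]
}}

```text
time: 43.2
tool_pos: [417.1, 240.2, 181.0]
tcp_rot: [-179.9, -0.1, -174.8]
wrist_force: [0.3, -0.6, -0.0]
width: 85.3
gripper_force: 0.0
```

```bash
python3 - <<'E'
from h import *
w=cam("wrist","w8"); p,R,s=pose(); print(p,s["tcp_rot"],s["q"])
E
```

```text
[417.42593694 240.11180492 181.37808486] [-1.79941545e+02 -1.82383296e-02 -1.74817142e+02] [ 2.99357300e+01  1.13669892e+01 -1.38673717e+01  6.48066770e+01
 -4.54474386e-02  2.47528790e+01]
```

View pics/w8.png

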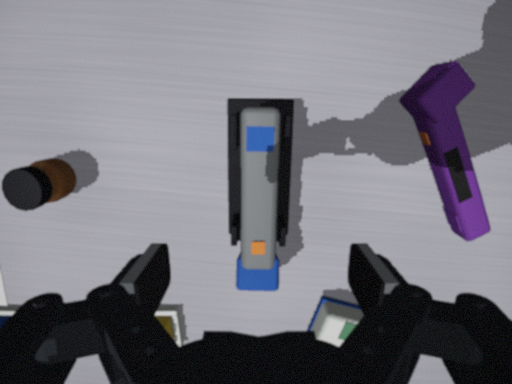

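The view shows the grey scanner with its rear at (262,107), its centreline at u≈260 and its blue head at (258,273). The cradle base corners are at (229,99) and (293,99), and the purple imitation is at (450,150).

```bash
python3 - <<'E'
from h import *
w=cam("wrist"); g=cv2.cvtColor(w["img"],cv2.COLOR_BGR2GRAY)
for v in(120,160,180,200,220): 
    r=g[v,222:302].astype(int); d=np.diff(r); print(v,[(222+i,int(r[i+1]-r[i-1])) for i in range(1,79) if abs(r[i+1]-r[i-1])>25])
print("u262",g[92:125:1,263].tolist()); print("u233",g[90:110,234].tolist(), g[190:262:2,231].tolist(), g[190:262:2,236].tolist(), g[190:262:2,285].tolist()); print("u258",g[255:296,252].tolist())
for c in("blue","orange"): print(c,[(int(a),np.round(r[0],1).tolist(),np.round(r[1]).tolist(),round(r[2])) for a,r,k in blobs(mask(w["img"],c),60)])
E
```

```text
120 [(226, -39), (227, -85), (228, -91), (229, -38), (236, -30), (238, 32), (239, 43), (240, 53), (241, 48), (242, 31), (278, -30), (279, -42), (280, -37), (281, -37), (292, 55), (293, 46)]
160 [(226, -35), (227, -71), (228, -88), (229, -55), (239, 27), (240, 48), (241, 47), (242, 26), (268, -29), (269, -38), (279, -39), (290, 51), (291, 49), (292, 29)]
180 [(227, -62), (228, -89), (229, -68), (240, 45), (241, 56), (242, 41), (268, -29), (269, -29), (277, -29), (278, -27), (289, 44), (290, 54), (291, 32), (300, 50)]
200 [(227, -51), (228, -91), (229, -84), (230, -36), (240, 43), (241, 53), (242, 37), (275, -33), (276, -42), (277, -43), (278, -27), (288, 45), (289, 53), (290, 35), (298, 26), (299, 51), (300, 45)]
220 [(227, -42), (228, -82), (229, -82), (230, -46), (239, 40), (240, 63), (241, 56), (242, 34), (274, -29), (275, -44), (276, -47), (277, -41), (287, 41), (288, 54), (289, 38), (300, 49)]
u262 [169, 170, 171, 170, 157, 122, 64, 36, 32, 34, 31, 28, 27, 31, 51, 71, 89, 101, 109, 117, 127, 131, 135, 137, 136, 135, 134, 133, 134, 136, 136, 134, 133]
u233 [167, 167, 167, 170, 172
[... 232 characters left out ...]
37, 35, 36, 37, 41, 35, 37, 37, 32, 22, 5, 11, 4, 11, 11, 19, 16, 22, 27, 28, 25, 25, 28, 41, 75, 119, 166, 170, 171, 168, 169, 164, 151, 134] [19, 20, 12, 17, 17, 14, 25, 12, 14, 24, 17, 18, 18, 15, 11, 23, 23, 14, 20, 30, 28, 22, 49, 60, 61, 63, 65, 71, 95, 98, 99, 101, 100, 101, 98, 100]
u258 [132, 132, 131, 133, 133, 133, 132, 133, 130, 134, 131, 127, 121, 106, 94, 89, 88, 89, 87, 92, 88, 91, 89, 92, 89, 90, 91, 87, 88, 89, 91, 90, 89, 95, 117, 149, 165, 173, 171, 171, 171]
blue [(898, [257.5, 272.5], [33.0, 41.0], 90), (637, [260.0, 138.0], [24.0, 28.0], 90), (163, [328.1, 307.7], [26.0, 58.0], 64)]
orange [(873, [55.6, 175.9], [42.0, 35.0], 64), (154, [257.5, 246.5], [13.0, 13.0], 90)]
```

```bash
python3 - <<'E'
from h import *
w=cam("wrist")
B=plane(w,[[227.6,120],[292.6,120],[228.8,220],[288,220],[261,97.3],[231,233.5],[287,233.5]],8)[:,:2]; print("base",B.round(1).tolist())
m0=(B[0]+B[1])/2;m1=(B[2]+B[3])/2; d=m1-m0; ya=np.degrees(np.arctan2(d[1],d[0])); u=d/np.linalg.norm(d); print("cr yaw",ya,"w",np.linalg.norm(B[0]-B[1]),np.linalg.norm(B[2]-B[3]))
r=(B[4]-m0)@u; f=((B[5]+B[6])/2-m0)@u; print("len",f-r,"cradle mid",m0+u*(r+f)/2)
for z in(52,62):
    S=plane(w,[[240,120],[280,120],[240.3,220],[275.8,220],[261,107.5],[258,268.5]],z)[:,:2]
    a=(S[0]+S[1])/2;b=(S[2]+S[3])/2;e=b-a;v=e/np.linalg.norm(e)
    print(z,"w",np.linalg.norm(S[0]-S[1]),np.linalg.norm(S[2]-S[3]),"yaw",np.degrees(np.arctan2(e[1],e[0])),"len",(S[5]-S[4])@v,"origin", a+v*((S[4]-a)@v+85), a+v*((S[5]-a)@v-60))
E
```

```text
base [[361.2, 205.3], [355.6, 267.6], [463.3, 213.0], [457.6, 275.0], [337.4, 235.4], [478.4, 216.3], [473.0, 275.7]]
cr yaw 4.226456250707084 w 62.53029787037178 62.23213875046822
len 138.66289097863373 cradle mid [406.60025888 240.03758464]
52 w 32.79034267407286 31.801436144160963 yaw 4.075154690651579 len 145.9320656863846 origin [431.82915835 241.47759542] [432.75886749 241.54383259]
62 w 31.500934176422216 30.550914232592223 yaw 4.0751546906515665 len 140.19360642580125 origin [431.8859327  241.45088315] [427.09169117 241.1093172 ]
```

```bash
python3 - <<'E'
import cv2,numpy as np
a=cv2.imread("pics/w8.png")[88:300,215:310]; b=cv2.imread("pics/w7.png")[25:95,165:330]
f=lambda i,k:cv2.resize(np.clip((i/255.)**0.45*255,0,255).astype(np.uint8),None,fx=k,fy=k,interpolation=cv2.INTER_CUBIC)
a=f(a,2.8);b=f(b,3);H=max(a.shape[0],b.shape[0]);o=np.zeros((H,a.shape[1]+b.shape[1],3),np.uint8);o[:a.shape[0],:a.shape[1]]=a;o[:b.shape[0],a.shape[1]:]=b
cv2.imwrite("pics/c1.png",o);print(o.shape)
E
```

```text
(594, 761, 3)
```

View pics/c1.png

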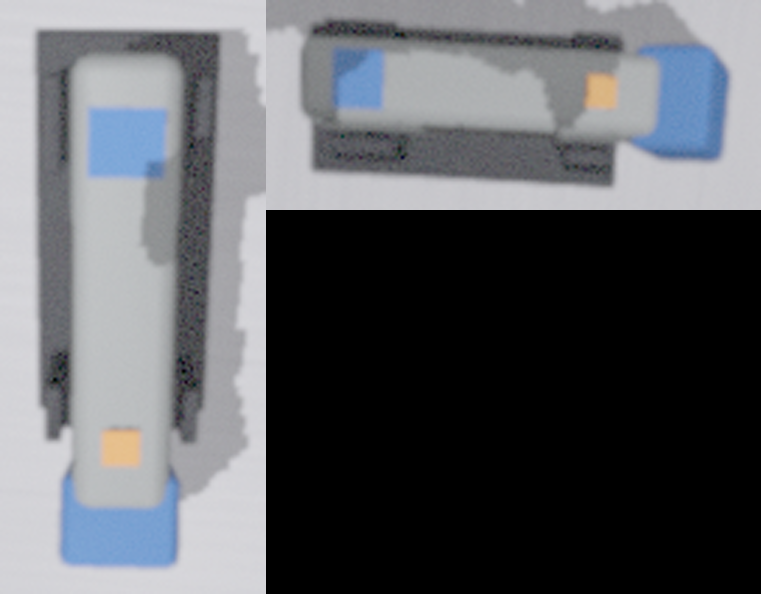

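```bash
python3 - <<'E'
import h; from h import *
# w7 view calibration: rebuild from TCP pose of that picture using the fixed camera-to-tool transform of now
w=cam("wrist"); p,R,s=pose(); Rt=w["R"]@R.as_matrix(); Ct=R.inv().apply(w["C"]-p)
R7=Ro.from_euler("xyz",[-179.912,.059,97.399],degrees=True); w7=dict(w); w7["R"]=Rt@R7.as_matrix().T; w7["C"]=np.array([461.737,111.065,317.004])+R7.apply(Ct); w7["t"]=-w7["R"]@w7["C"]
u=np.array([np.cos(np.radians(4.2)),np.sin(np.radians(4.2))]); m=np.array([406.6,240.0])
for z in(32,44):
    print(z,((plane(w7,[[186.3,74],[210.7,75],[262,77],[281.5,77]],z)[:,:2]-m)@u).round(1), ((plane(w,[[236,212],[236,243],[285,212],[285,245]],z)[:,:2]-m)@u).round(1))
print((plane(w7,[[182,80],[281,87]],8)[:,:2]-m)@u, ((np.array([430.,241.3])-m)@u))
print("scanner w7", (plane(w7,[[177,52],[306,55]],52)[:,:2]-m)@u)
E
```

```text
32 [-53.5 -22.1  43.6  68.5] [37.3 69.7 36.5 71.1]
44 [-50.7 -20.2  43.6  67.7] [33.1 64.1 32.3 65.4]
[-64.98049118  70.2647536 ] 23.43236842331822
scanner w7 [-60.13726634  94.7617981 ]
```

```bash
python3 - <<'E'
from h import *
go([428.5,241.2,46],94.2)
E
```

```text
turn deg [-0.03  0.03  0.94] units [-0.0002  0.0001  0.0052]
shift mm tool [-11.    0.3 135.6] units [-0.365  0.011  4.521]
```

Call:
{"name": "drive_tool", "arguments": {
  "targets": [
    [[-0.36,0.01,0.5],[0,0,0.0052],1],
    [[0,0,1],[0,0,0],1],
    [[0,0,1],[0,0,0],1],
    [[0,0,1],[0,0,0],1],
    [[0,0,0.6],[0,0,0],1],
    [[0,0,0.42],[0,0,0],1],
    [[0,0,0],[0,0,0],1],
    [[0,0,0],[0,0,0],0.2],
    [[0,0,0],[0,0,0],0.2],
    [[0,0,0],[0,0,0],0.2],
    [[0,0,0],[0,0,0],0.2],
    [[0,0,0],[0,0,0],0.2]
  ]
}}

```text
time: 44.9
tool_pos: [428.0, 241.8, 46.0]
tcp_rot: [-180.0, 0.0, -175.7]
wrist_force: [0.1, -1.3, 4.9]
width: 31.4
gripper_force: 59.9
```

Call:
{"name": "drive_tool", "arguments": {
  "targets": [
    [[0,0,-0.2],[0,0,0],0.2],
    [[0,0,-0.4],[0,0,0],0.2],
    [[0,0,-0.7],[0,0,0],0.2],
    [[0,0,-0.8],[0,0,0],0.2],
    [[0,0,-0.8],[0,0,0],0.2],
    [[0,0,-0.5],[0,0,0],0.2],
    [[0,0,0],[0,0,0],0.2],
    [[0,0,0],[0,0,0],0.2]
  ]
}}

```text
time: 45.9
tool_pos: [427.4, 241.6, 147.0]
tcp_rot: [-179.9, -0.1, -175.7]
wrist_force: [0.0, -0.3, -2.8]
width: 31.1
gripper_force: 59.4
```

```bash
python3 - <<'E'
from h import *
w=cam("wrist","w9"); p,R,s=pose(); print(p,s["tcp_rot"],s["width"],s["gripper_force"],s["wrist_force"],s["torque"])
for c in("blue","orange"): print(c,[(int(a),np.round(r[0],1).tolist(),np.round(r[1]).tolist(),round(r[2])) for a,r,k in blobs(mask(w["img"],c),60)][:4])
# scan poses: tool down; scanner x = tray x (yaw 7.4); origin o=TCP+2*x ; d=75
h_=78+75*np.cos(np.radians(70))+2; print("reach",h_, "z", 28+75*np.sin(np.radians(70))+30-1)
for n,L in dict(red=(618.2,70.6),blue=(633.6,-48.9),yellow=(610.3,129.6),green=(625.9,11.1)).items():
    T=np.array(L)-xc*h_; print(n,T.round(1)); 
    if n=="red": go([*T,130],97.4)
E
```

```text
[427.25914107 241.54051627 146.72906183] [-1.79922342e+02 -9.39546034e-02 -1.75733960e+02] 31.320998869500357 59.446733593940735 [-0.03577326  0.49365628 -0.58255043] [ 0.03996917 -0.02190406 -0.00188179]
blue [(3347, [259.0, 142.5], [55.0, 62.0], 90), (168, [4.5, 346.0], [28.0, 9.0], 90)]
orange [(1274, [29.4, 176.9], [48.0, 41.0], 64), (89, [445.8, 126.3], [15.0, 8.0], 72)]
reach 105.65151074942516 z 127.47694655894313
red [513.4  57. ]
turn deg [-0.08 -0.1  -3.13] units [-0.0004 -0.0005 -0.0174]
shift mm tool [ -61.7 -194.1   16.7] units [-2.056 -6.47   0.558]
blue [528.8 -62.5]
yellow [505.5 116. ]
green [521.1  -2.5]
```

View pics/w9.png

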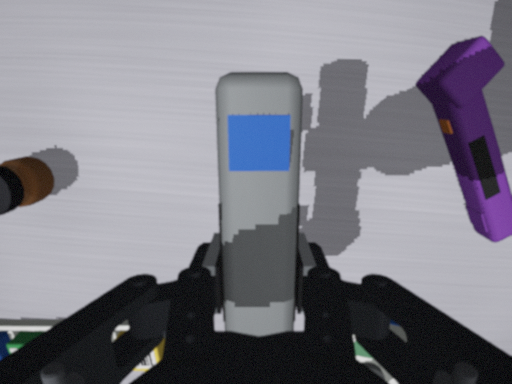

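Call:
{"name": "drive_tool", "arguments": {
  "targets": [
    [[0,0,0],[0,0,-0.0174],0.2],
    [[-0.294,-0.924,0.08],[0,0,0],0.2],
    [[-0.294,-0.924,0.08],[0,0,0],0.2],
    [[-0.294,-0.924,0.08],[0,0,0],0.2],
    [[-0.294,-0.924,0.08],[0,0,0],0.2],
    [[-0.294,-0.924,0.08],[0,0,0],0.2],
    [[-0.294,-0.924,0.08],[0,0,0],0.2],
    [[-0.294,-0.924,0.08],[0,0,0],0.2],
    [[0,0,0],[0,0,0],0.2],
    [[0,0,0],[0,0,0],0.2]
  ]
}}

```text
time: 47.2
tool_pos: [513.3, 57.4, 130.0]
tcp_rot: [-180.0, -0.1, -172.6]
wrist_force: [-0.1, -0.6, -2.3]
width: 31.7
gripper_force: 59.8
```

```bash
python3 - <<'E'
from h import *
p,R,s=pose(); print(p,s["tcp_rot"],s["gripper_force"])
w=cam("wrist","w10"); sc=cam("scene","s10"); t=cam("top","t10")
Rs=R.as_matrix()@np.diag([-1,1,-1.]) ; print(Rs.round(3)) # scanner axes: x=-tool x
hw=p+R.apply([-2-78,0,30-1]); b=R.apply([-np.cos(np.radians(70)),0,np.sin(np.radians(70))])
hit=hw+b*((28-hw[2])/b[2]); print("head",hw,"hit",hit)
# head seen in scene: blue blobs near projection
print(proj(sc,hw),[(int(a),np.round(r[0],1).tolist()) for a,r,k in blobs(mask(sc["img"],"blue"),10) if np.hypot(*(np.array(r[0])-proj(sc,hw)[0]))<60])
print(proj(t,hw),[(int(a),np.round(r[0],1).tolist()) for a,r,k in blobs(mask(t["img"],"blue"),6) if np.hypot(*(np.array(r[0])-proj(t,hw)[0]))<60])
q=proj(sc,hw)[0].astype(int); y,x=max(q[1]-60,0),max(q[0]-80,0); cv2.imwrite("pics/c2.png",cv2.resize(sc["img"][y:y+120,x:x+160],None,fx=4.5,fy=4.5,interpolation=cv2.INTER_CUBIC)); print(x,y)
E
```

```text
[513.27000634  57.40712109 130.0056189 ] [-1.79964231e+02 -1.26196938e-01 -1.72622261e+02] 59.78214740753174
[[ 0.992 -0.128  0.002]
 [ 0.128  0.992  0.001]
 [-0.002 -0.001  1.   ]]
head [592.54648372  67.65376385 100.82949087] hit [618.66062181  70.98927282  28.        ]
[[285.50335181 188.62293082]] [(163, [285.2, 181.2]), (37, [252.8, 228.2])]
[[229.24753825 190.98933263]] []
205 128
```

View pics/c2.png

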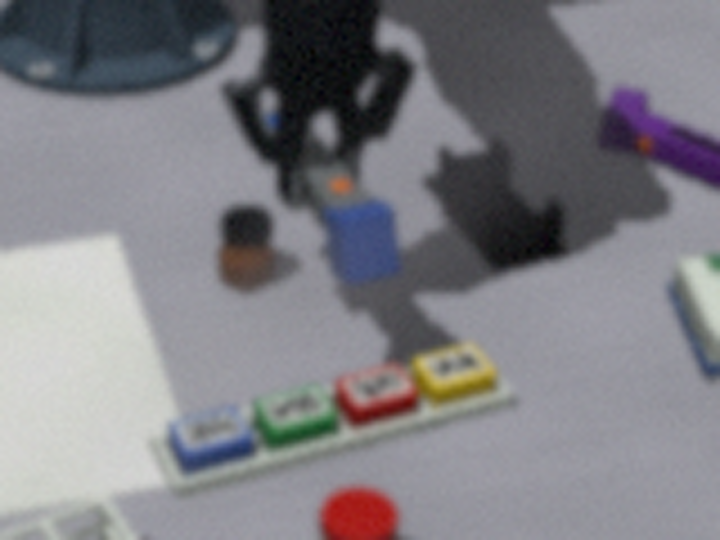

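The blue head at (363,240) in the crop sits ahead of the tray, as computed, and all four labels face up in their pockets. I'll hold here, then scan blue, yellow and green.

Call:
{"name": "drive_tool", "arguments": {
  "targets": [
    [[0,0,0],[0,0,0],0.2],
    [[0,0,0],[0,0,0],0.2],
    [[0,0,0],[0,0,0],0.2],
    [[0,0,0],[0,0,0],0.2],
    [[0,0,0],[0,0,0],0.2],
    [[0,0,0],[0,0,0],0.2],
    [[0,0,0],[0,0,0],0.2],
    [[0,0,0],[0,0,0],0.2],
    [[0,0,0],[0,0,0],0.2]
  ]
}}

```text
time: 48.48
tool_pos: [513.9, 57.3, 130.6]
tcp_rot: [-179.9, -0.0, -172.6]
wrist_force: [-0.1, 1.0, -1.0]
width: 31.5
gripper_force: 59.8
```

Call:
{"name": "drive_tool", "arguments": {
  "targets": [
    [[0,-0.6,0],[0,0,0],0.2],
    [[0,-1,0],[0,0,0],0.2],
    [[0,-1,0],[0,0,0],0.2],
    [[0,-0.8,0],[0,0,0],0.2],
    [[0,-0.6,0],[0,0,0],0.2]
  ]
}}

```text
time: 49.1
tool_pos: [529.3, -63.6, 130.7]
tcp_rot: [-179.9, -0.0, -172.7]
wrist_force: [-0.5, -0.1, -1.9]
width: 31.2
gripper_force: 59.9
```

Call:
{"name": "drive_tool", "arguments": {
  "targets": [
    [[0,0,0],[0,0,0],0.2],
    [[0,0,0],[0,0,0],0.2],
    [[0,0,0],[0,0,0],0.2],
    [[0,0,0],[0,0,0],0.2],
    [[0,0,0],[0,0,0],0.2],
    [[0,0,0],[0,0,0],0.2],
    [[0,0,0],[0,0,0],0.2],
    [[0,0,0],[0,0,0],0.2],
    [[0,0,0],[0,0,0],0.2],
    [[0,0,0],[0,0,0],0.2],
    [[0,0,0],[0,0,0],0.2],
    [[0,0,0],[0,0,0],0.2]
  ]
}}

```text
time: 50.6
tool_pos: [529.3, -61.8, 130.7]
tcp_rot: [-179.9, -0.0, -172.6]
wrist_force: [-0.1, -1.0, -1.1]
width: 31.5
gripper_force: 59.9
```

```bash
python3 - <<'E'
from h import *
print(pose()[0],pose()[2]["q"][5]); go([505.5,116,130],97.4)
E
```

```text
[529.30327641 -61.7627892  130.7013518 ] -14.016161598742482
turn deg [-0.05 -0.05 -0.  ] units [-0.0003 -0.0003 -0.    ]
shift mm tool [  0.7 179.3   0.7] units [0.024 5.978 0.023]
```

Call:
{"name": "drive_tool", "arguments": {
  "targets": [
    [[0,0.6,0],[0,0,0],0.2],
    [[0,1,0],[0,0,0],0.2],
    [[0,1,0],[0,0,0],0.2],
    [[0,1,0],[0,0,0],0.2],
    [[0,1,0],[0,0,0],0.2],
    [[0,0.8,0],[0,0,0],0.2],
    [[0,0.58,0],[0,0,0],0.2]
  ]
}}

```text
time: 51.48
tool_pos: [505.6, 117.9, 130.6]
tcp_rot: [-180.0, -0.1, -172.5]
wrist_force: [0.4, -0.5, -0.7]
width: 31.5
gripper_force: 59.9
```

Call:
{"name": "drive_tool", "arguments": {
  "targets": [
    [[0,0,0],[0,0,0],0.2],
    [[0,0,0],[0,0,0],0.2],
    [[0,0,0],[0,0,0],0.2],
    [[0,0,0],[0,0,0],0.2],
    [[0,0,0],[0,0,0],0.2],
    [[0,0,0],[0,0,0],0.2],
    [[0,0,0],[0,0,0],0.2],
    [[0,0,0],[0,0,0],0.2],
    [[0,0,0],[0,0,0],0.2],
    [[0,0,0],[0,0,0],0.2],
    [[0,0,0],[0,0,0],0.2],
    [[0,0,0],[0,0,0],0.2]
  ]
}}

```text
time: 52.98
tool_pos: [506.2, 116.2, 130.5]
tcp_rot: [-179.9, -0.0, -172.6]
wrist_force: [-0.3, -0.4, -1.1]
width: 31.3
gripper_force: 59.9
```

Call:
{"name": "drive_tool", "arguments": {
  "targets": [
    [[0,-0.6,0],[0,0,0],0.2],
    [[0,-1,0],[0,0,0],0.2],
    [[0,-1,0],[0,0,0],0.2],
    [[0,-0.8,0],[0,0,0],0.2],
    [[0,-0.58,0],[0,0,0],0.2]
  ]
}}

```text
time: 53.6
tool_pos: [521.6, -4.0, 130.7]
tcp_rot: [-179.9, -0.0, -172.7]
wrist_force: [0.4, -0.1, -2.0]
width: 31.6
gripper_force: 59.9
```

Call:
{"name": "drive_tool", "arguments": {
  "targets": [
    [[0,0,0],[0,0,0],0.2],
    [[0,0,0],[0,0,0],0.2],
    [[0,0,0],[0,0,0],0.2],
    [[0,0,0],[0,0,0],0.2],
    [[0,0,0],[0,0,0],0.2],
    [[0,0,0],[0,0,0],0.2],
    [[0,0,0],[0,0,0],0.2],
    [[0,0,0],[0,0,0],0.2],
    [[0,0,0],[0,0,0],0.2],
    [[0,0,0],[0,0,0],0.2],
    [[0,0,0],[0,0,0],0.2],
    [[0,0,0],[0,0,0],0.2]
  ]
}}

```text
time: 55.1
tool_pos: [521.6, -2.2, 130.6]
tcp_rot: [-179.9, -0.0, -172.6]
wrist_force: [0.1, 0.3, -1.4]
width: 31.1
gripper_force: 59.9
```

```bash
python3 - <<'E'
from h import *
print(pose()[0],pose()[2]["q"][5]); go([426.5,241.6,150],94.3)
E
```

```text
[521.58239688  -2.24651447 130.62764023] -7.611944754561654
turn deg [-0.05 -0.04  3.1 ] units [-0.0003 -0.0002  0.0172]
shift mm tool [ 76.5 250.3 -19.4] units [ 2.551  8.343 -0.646]
```

Call:
{"name": "drive_tool", "arguments": {
  "targets": [
    [[0,0,-0.3],[0,0,0.0172],0.2],
    [[0.283,0.927,-0.04],[0,0,0],0.2],
    [[0.283,0.927,-0.04],[0,0,0],0.2],
    [[0.283,0.927,-0.04],[0,0,0],0.2],
    [[0.283,0.927,-0.04],[0,0,0],0.2],
    [[0.283,0.927,-0.04],[0,0,0],0.2],
    [[0.283,0.927,-0.04],[0,0,0],0.2],
    [[0.283,0.927,-0.04],[0,0,0],0.2],
    [[0.283,0.927,-0.04],[0,0,0],0.2],
    [[0.283,0.927,-0.04],[0,0,0],0.2],
    [[0,0,0],[0,0,0],0.2],
    [[0,0,0],[0,0,0],0.2]
  ]
}}

```text
time: 56.6
tool_pos: [426.6, 241.4, 150.2]
tcp_rot: [-179.9, -0.0, -175.7]
wrist_force: [-0.1, 0.1, -1.6]
width: 31.0
gripper_force: 60.0
```

```bash
python3 - <<'E'
from h import *
print(pose()[0],pose()[2]["tcp_rot"]); go([426.5,241.6,47],94.3)
E
```

```text
[426.60738074 241.40099349 150.23097712] [-1.79926116e+02 -4.45919687e-02 -1.75673231e+02]
turn deg [-0.07 -0.04  0.03] units [-0.0004 -0.0002  0.0001]
shift mm tool [1.000e-01 2.000e-01 1.032e+02] units [3.000e-03 7.000e-03 3.441e+00]
```

Call:
{"name": "drive_tool", "arguments": {
  "targets": [
    [[0,0.007,0.7],[0,0,0],0.2],
    [[0,0,0.9],[0,0,0],0.2],
    [[0,0,0.7],[0,0,0],0.2],
    [[0,0,0.5],[0,0,0],0.2],
    [[0,0,0.3],[0,0,0],0.2],
    [[0,0,0.2],[0,0,0],0.2],
    [[0,0,0.11],[0,0,0],0.2],
    [[0,0,0],[0,0,0],0.2],
    [[0,0,0],[0,0,0],0.2]
  ]
}}

```text
time: 57.72
tool_pos: [426.8, 241.9, 48.3]
tcp_rot: [-180.0, -0.0, -175.7]
wrist_force: [-1.0, 0.6, -1.5]
width: 31.3
gripper_force: 60.0
```

Call:
{"name": "drive_tool", "arguments": {
  "targets": [
    [[0,0,0.06],[0,0,0],0.2],
    [[0,0,0],[0,0,0],0.2],
    [[0,0,0],[0,0,0],0.6],
    [[0,0,0],[0,0,0],1],
    [[0,0,0],[0,0,0],1],
    [[0,0,0],[0,0,0],1],
    [[0,0,-0.5],[0,0,0],1],
    [[0,0,-1],[0,0,0],1],
    [[0,0,-1],[0,0,0],1],
    [[0,0,-1],[0,0,0],1],
    [[0,0,-1],[0,0,0],1],
    [[0,0,0],[0,0,0],1]
  ]
}}

```text
time: 59.22
tool_pos: [427.7, 242.5, 183.2]
tcp_rot: [180.0, 0.2, -175.7]
wrist_force: [0.3, 0.3, 0.4]
width: 85.2
gripper_force: 0.0
```

```bash
python3 - <<'E'
from h import *
w=cam("wrist","w11"); p,R,s=pose(); print(p,s["tcp_rot"])
for c in("blue","orange"): print(c,[(int(a),np.round(r[0],1).tolist(),np.round(r[1]).tolist(),round(r[2],1)) for a,r,k in blobs(mask(w["img"],c),60)])
k=[b for b in blobs(mask(w["img"],"blue"),300) if abs(b[1][0][0]-260)<15]; P=plane(w,[b[1][0] for b in k],62)[:,:2]; print(P.round(1))
# orange plunger from top+scene, and wrist
t=cam("top");sc=cam("scene"); b=lambda c,g:min(blobs(mask(c["img"],"orange"),20),key=lambda x:np.hypot(*(np.array(x[1][0])-g)))
kt=b(t,(147,193));ks=b(sc,(374,185)); cen=lambda k:np.mean(k[2].reshape(-1,2),0); X,e=tri([(t,cen(kt)),(sc,cen(ks))]); print("tri plunger",X,e)
k=[b for b in blobs(mask(w["img"],"orange"),300)]; print([plane(w,[cen(x)],76)[0].round(1) for x in k], plane(t,[cen(kt)],76), plane(sc,[cen(ks)],76))
E
```

```text
[427.06417483 242.11543885 181.81181736] [-1.79992002e+02  5.62316756e-02 -1.75699317e+02]
blue [(936, [258.0, 259.5], [33.0, 42.0], 90.0), (655, [258.0, 122.0], [24.0, 28.0], 90.0), (145, [321.2, 303.0], [26.0, 61.0], 52.5), (110, [6.5, 318.0], [14.0, 13.0], 90.0)]
orange [(872, [53.4, 168.4], [42.0, 35.0], 65.4), (155, [258.0, 233.0], [12.0, 14.0], 90.0)]
[[489.3 247.2]
 [368.7 238.2]]
tri plunger [601.38773128 360.90965099  67.01327281] [np.float64(0.06122957009755876), np.float64(0.06122957009749438)]
[array([415.9,  76.2,  76. ])] [[600.12380516 358.86484506  76.        ]] [[612.80905414 352.86653947  76.        ]]
```

View pics/w11.png

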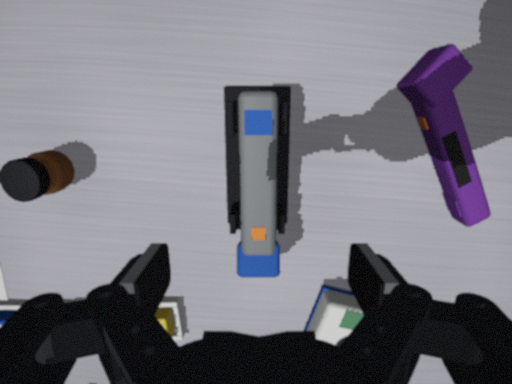

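The scanner lies back in its cradle, on the centreline at u≈258 with its head at (258,260). Next is the terminal.

```bash
python3 - <<'E'
from h import *
go([600,358,200])
E
```

```text
shift mm tool [-182.  103.  -20.] units [-6.066  3.432 -0.668]
```

Call:
{"name": "drive_tool", "arguments": {
  "targets": [
    [[-0.867,0.49,-0.095],[0,0,0],0],
    [[-0.867,0.49,-0.095],[0,0,0],0],
    [[-0.867,0.49,-0.095],[0,0,0],0],
    [[-0.867,0.49,-0.095],[0,0,0],0],
    [[-0.867,0.49,-0.095],[0,0,0],0],
    [[-0.867,0.49,-0.095],[0,0,0],0],
    [[-0.867,0.49,-0.095],[0,0,0],0],
    [[0,0,0],[0,0,0],0],
    [[0,0,0],[0,0,0],0]
  ]
}}

```text
time: 60.5
tool_pos: [599.7, 357.7, 199.5]
tcp_rot: [-179.9, -0.2, -175.7]
wrist_force: [-0.2, 0.2, 0.6]
width: 0.2
gripper_force: 0.0
```

```bash
python3 - <<'E'
from h import *
w=cam("wrist","w12"); p,R,s=pose(); print(p,s["tcp_rot"])
for a,r,k in blobs(mask(w["img"],"orange"),200): 
    e=cv2.fitEllipse(k); X=plane(w,[e[0]],76)[0]; Q=rect(w,k,76); print(int(a),np.round(e[0],1),X.round(1),np.round(Q[1],1)); 
X=None
for a,r,k in blobs(mask(w["img"],"orange"),200)[:1]: X=plane(w,[cv2.fitEllipse(k)[0]],76)[0]
go([X[0],X[1],76+17+8])
cv2.imwrite("pics/c3.png",w["img"])
E
```

```text
[599.57536001 357.58547681 199.96048586] [-1.79892350e+02 -1.46218621e-01 -1.75699193e+02]
1170 [259.3 195.9] [601.4 358.6  76. ] [33.4 33.8]
218 [130.5  14.9] [467.2 250.9  76. ] [11.3 11.6]
shift mm tool [-2.1  1.1 99. ] units [-0.071  0.036  3.298]
```

View pics/w12.png

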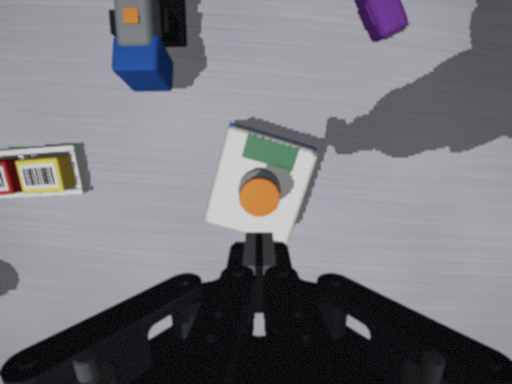

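The orange disc at (259,196) is at (601,359). I'll press straight down.

Call:
{"name": "drive_tool", "arguments": {
  "targets": [
    [[-0.071,0.036,0.8],[0,0,0],0],
    [[0,0,1],[0,0,0],0],
    [[0,0,0.8],[0,0,0],0],
    [[0,0,0.5],[0,0,0],0],
    [[0,0,0.25],[0,0,0],0],
    [[0,0,0.2],[0,0,0],0],
    [[0,0,0.2],[0,0,0],0],
    [[0,0,0.2],[0,0,0],0],
    [[0,0,0],[0,0,0],0],
    [[0,0,0],[0,0,0],0]
  ]
}}

```text
time: 61.8
tool_pos: [602.7, 359.4, 82.9]
tcp_rot: [-180.0, 0.0, -175.7]
wrist_force: [-0.4, 0.7, 4.5]
width: 0.1
gripper_force: 2.3
```

Call:
{"name": "drive_tool", "arguments": {
  "targets": [
    [[0,0,0.1],[0,0,0],0],
    [[0,0,0.07],[0,0,0],0],
    [[0,0,0],[0,0,0],0],
    [[0,0,0],[0,0,0],0],
    [[0,0,0],[0,0,0],0]
  ]
}}

```text
time: 62.42
tool_pos: [602.8, 359.5, 80.8]
tcp_rot: [180.0, 0.1, -175.7]
wrist_force: [-6.3, -4.4, 24.7]
width: -0.1
gripper_force: 12.7
```

The wrist force of 25 N means it's on the stop, since 5.5 N should be enough. I'll let it spring back.

Call:
{"name": "drive_tool", "arguments": {
  "targets": [
    [[0,0,-0.3],[0,0,0],0],
    [[0,0,-0.6],[0,0,0],0],
    [[0,0,-1],[0,0,0],0],
    [[0,0,-1],[0,0,0],0],
    [[0.6,0,-1],[0,0,0],0],
    [[0.6,0,-1],[0,0,0],0],
    [[0.6,0,-1],[0,0,0],0],
    [[0,0,0],[0,0,0],0],
    [[0,0,0],[0,0,0],0],
    [[0,0,0],[0,0,0],0]
  ]
}}

```text
time: 63.68
tool_pos: [548.7, 355.1, 252.7]
tcp_rot: [-179.9, -0.2, -175.7]
wrist_force: [0.0, 0.2, 0.3]
width: 0.1
gripper_force: 0.0
```

```bash
python3 - <<'E'
from h import *
w=cam("wrist"); p,R,s=pose(); print(p,s["wrist_force"])
for a,r,k in blobs(mask(w["img"],"orange"),150): Q=rect(w,k,76); print(int(a),np.round(r[0]),Q[0],np.round(Q[1],1))
for c in("yellow","red"): print(c,label(w,c,z=28,amin=80))
sc=cam("scene"); cv2.imwrite("pics/c4.png",cv2.resize(sc["img"][130:270,150:420],None,fx=2.9,fy=2.9,interpolation=cv2.INTER_CUBIC))
E
```

```text
[548.759329   355.14843358 252.78993641] [-0.03623381 -0.25514031 -0.58869585]
516 [258. 223.] [595.91564941 358.07748413] [24.9 33.6]
283 [ 6. 56.] [443.75521851  99.91329956] [13.1 30.1]
yellow [(array([610.9, 129.1]), array([29.8, 44. ]), np.float32(-82.2), array([ 74.3, 206.8]), 705.5)]
red [(array([618.5,  70.6]), array([29.9, 44.5]), np.float32(-82.4), array([ 31. , 208.9]), 658.0)]
```

View pics/c4.png

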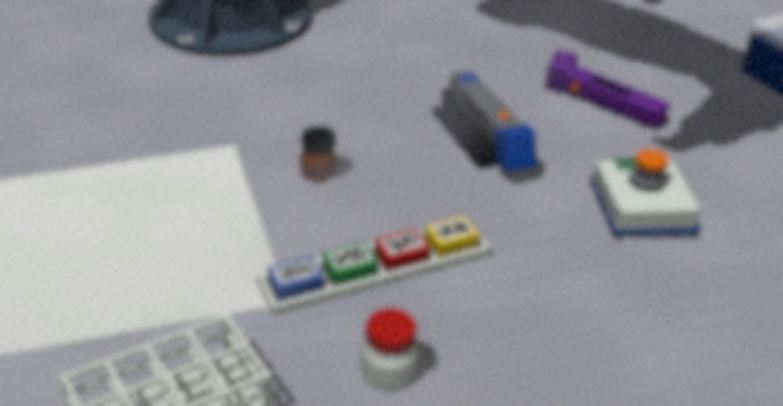

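Four cartridges lie label up in the tray (295,272)-(452,235), the scanner is docked (490,125), the plunger is up (652,160), and the pots are undisturbed.

```bash
python3 -c "
from rig import *
print(sign_off())"
```

```text
the job is handed in; nothing more can be done
None
```

The job is handed in at about 64 s, with no score returned: all four cartridges lie label up in the tray, red, blue, yellow and green were each held under the scanner for over a second (the scans gave no read-back), the scanner is back in its cradle, and the plunger was pressed to its stop and is up again.

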